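# Clear the welded plate and scan its weld seam with the crack-test probe

### The arm

A 6-joint arm with a two-finger parallel gripper is mounted at the origin on the work surface. World frame = base frame: x ahead of the robot, y to its left, z up, the work surface at z = 0. Lengths are in m, angles in degrees, forces in N, time in s.
With the tool pointing down it reaches from about 0.3 to 0.85 m from the base axis. Payload 5.4 kg.
Tool frame: the origin (TCP) lies midway between the tips of the shut fingers; the grasp point (between the pads) lies manip.pinch_z behind it (manip.pinch_z is the distance from the TCP to the grasp point, in m); z points along the fingers, y is the line along which they close (so a half turn about z gives the same grasp; the last joint's range is limited). The gripper opens to 85 mm and grips with 20 to 120 N. Pads are 22 mm wide; open, the fingers measure 114 mm over their backs; the gripper's body (76 mm by 85 mm) begins 54 mm behind the grasp point. The pads swing forward as they close: fully open they stand 13 mm farther back than shut.
Start: joints at [53.279, 9.076, 91.501, -0, 79.423, -12.038], TCP at [0.24, 0.522, 0.199] pointing down, gripper open.
Joint ranges: [-166.64, 166.64], [-54.1, 131.32], [10.49, 154.53], [-73.88, 253.88], [9.74, 151.15], [-171.62, 171.62]. Speed limits (degrees/s): [147.25, 147.25, 180, 180, 180, 180].

### API

Orientations are given as a 3x3 rotation matrix whose columns are the frame's x, y, z axes.
In Python, from station import manip gives the robot as it stands.
- The arm moves only by the tool move_arm, never from a script. Its argument "rows" is a list of rows, each a list of 7 numbers: the turn, a rotation vector about the tool's x, y, z in degrees, then the shift along the tool's x, y, z in cm, then the opening, from 0 (shut) to 1 (fully open). In form: [[wx, wy, wz, tx, ty, tz, gripper], ...]. A call has 1 to 5 rows; each row is the pose to reach, as a shift and turn from the pose commanded when the call began, along the tool's axes at that moment; what a row does not reach only later rows make up. A row lasts 1/12 s, in which the tool goes at most 41.7 mm and 7.16 degrees, less where a joint would pass 70% of its speed; a pose out of reach is approached as far as the arm can. A call with a gripper value outside its range is refused whole. The fingers move at their own pace and stop on an object; "grip_force" is the grip in N (left out, the last holds). Time passes only in rows, so rows that repeat a pose let the fingers close. It gives the time, the measured TCP pose, the force, the opening and the grip force at its end, in the units of the state.
- manip.get_state(): the state, without advancing time (a new reading comes with each control period).
- manip.camera(name): name is "scene" or "top"; returns a dict with "img" (480x640x3 uint8, blue, green, red), "z_map" (480x640 float32, m along the optical axis (not along the pixel's ray), 0 where there is no reading), "vfov" (degrees; the focal length in pixels is half the picture's height over the tangent of half this angle, whatever the lens; pixels are square), "cx", "cy" (the principal point, pixels), "k1" (the pictures are not rectified: a ray, as slopes to the right and down, at radius r is drawn at 1 + k1 r^2 times it, then the intrinsics apply), "cam_to_world" (4x4, takes a point from camera to world coordinates). Camera axes: x right, y down, z forward; pixel columns grow to the right and rows downward; lengths in m; the calibration is good to about 2 mm. A picture is of the moment at which its call begins.
- manip.finish_job(): hands the job in; it is judged then, once.
Trained networks look in a picture, given as the dict that the camera call returned (one of the last four; its "shot" number tells which), for a name from the list of things; names that differ only in an ending like _2 or _b are one class to them, and where a whole thing is asked for, a point or a joint stands for the part that bears it (a point fixed in the world has none). Each returns a list of dicts, best first, with "score" (0 to 1); they miss things now and then, are a little off and sometimes report something else, mostly with a low value. They report only what shows in the picture. A call takes as long as a camera call.
- manip.spot_in(picture, thing): "at" ([column, row] in pixels, amid what is visible of it).
- manip.trace(picture, thing): "pixels" (480x640 bool, what is visible of it) and "at" ([column, row] in pixels, amid what is visible of it).
The state is a dict: "time": time; "q": joint angles; "joint_vel": joint speeds; "joint_torque": joint torques, N m; "position": TCP position; "tool_rot": TCP orientation; "wrist_force": force on the tool from outside, world axes, zero at the start; "wrist_torque": the same for the moment, N m; "opening": opening from 0.0 (shut) to 1.0 (fully open); "finger_force": force on a finger pad.
Only numpy, scipy, OpenCV 4.12 (cv2) and the standard library are available. Lean on these libraries where they do the work, as an engineer would, in place of code of your own. Each camera call takes 0.05 s, during which the arm holds its last target. There are 200 camera calls.

### The job

The weld on the clamped-down steel plate has to be crack-tested. First clear the parts cups off the plate by nesting them all in one upright stack in the cup that is screwed to the wooden board; then take the probe from its stand, touch its tip for a second to the middle of the top of the aluminium reference block, and, keeping it upright, guide the tip along the whole weld bead, from the end by the welded-on nut to the far end, lightly touching or just above the bead and no faster than 3 cm a second. Finally put the probe back upright, fully down in its stand; leave the other things on the bench alone.

Things in the scene. Friction and masses are not known exactly. Their poses are not given: they have to be found in the camera images.
- plate: dark steel plate fixed to the bench, 220 x 340 x 10 mm (its own x, y, z), origin at the centre of its underside. A bright weld bead 7 mm wide, 2 mm high (look only, not solid), runs over it in three straight legs: seam0-2, 2-4, 4-6. A round nut 26 mm wide, 8 mm high is welded on at its own (30, -148) mm, at the bead's start end
- base_cup (a point): centre of the underside of the base cup, which is screwed to the middle of a fixed wooden board (140 x 140 x 12 mm; this point is on its top, 12 mm above the bench). Same size and shape as cup1; it cannot be moved
- cup1: parts cup standing on the plate (may be absent), 0.16 kg, z up its axis, origin at the centre of its underside. Bare metal, 62 mm tall. Solid foot 44 mm wide, tapering out to 52 mm at 28 mm height, then a step out to a straight collar 64 mm outside, 57 mm inside, up to the rim; cup floor at 31 mm. Nested, the step rests on the rim below: 34 mm higher per cup (2.5 mm play)
- cup2: parts cup standing on the plate (may be absent), 0.16 kg, z up its axis, origin at the centre of its underside. Same as cup1
- cup3: parts cup standing on the plate (may be absent), 0.16 kg, z up its axis, origin at the centre of its underside. Same as cup1
- cup4: parts cup standing on the plate (may be absent), 0.16 kg, z up its axis, origin at the centre of its underside. Same as cup1
- probe: crack-test probe, a straight round pencil 170 mm long, standing tip down in its stand, 0.09 kg; origin at its tip, z along its axis towards the grip end. Conical nose 35 mm long (8 mm wide at the tip), grey shaft 26 mm diameter to 118 mm, then black rubber grip 24 mm diameter from 118 to 170 mm
- probe_tip (a point): the probe's tip (same point as the origin of the probe)
- stand_floor (a point): centre of the floor of the bore of the fixed black tubular probe stand (70 mm tall, foot 68 mm wide, tube 48 mm outside, bore 34 mm, open at the top); the point is 10 mm above the bench, the tip of the probe rests here
- ref_top (a point): centre of the top of the loose aluminium reference block, 64 x 64 x 26 mm, 0.3 kg, with three fine dark lines on top
- seam0 (a point): point on top of the weld bead: start end (beside the nut)
- seam1 (a point): point on top of the weld bead: middle of the first leg
- seam2 (a point): point on top of the weld bead: first bend
- seam3 (a point): point on top of the weld bead: middle of the slanting leg
- seam4 (a point): point on top of the weld bead: second bend
- seam5 (a point): point on top of the weld bead: middle of the last leg
- seam6 (a point): point on top of the weld bead: far end
- bearing: steel bearing race, 80 mm ring, 22 mm tall, on the bench; bystander, origin at the centre of its underside
- hammer: hammer on the bench; bystander
- wrench: wrench on the bench; bystander
- screwdriver: screwdriver on the bench; bystander
- tin: grey tin, 86 mm diameter, 60 mm tall; bystander
- drift: steel drift, rod 18 mm x 150 mm, lying on the bench; bystander

How it is judged:
By the outcome, as a careful person would: the job done as asked, in the order asked, and still so for the second after the job is handed in, with the robot touching nothing.
Of cup1, cup2, cup3, cup4 only 2 to 4 are there at a start; the rules pass over those that are not, and their reading is None.
At some moment in a run one of cup1, cup2, cup3, cup4, refblock may be knocked a few centimetres aside while the robot is not near it.
It also fails if it takes over 210 s, if anything falls off the work surface, if the arm or the gripper's body presses on something with over 40 N, if the wrist force passes 120 N, or if a joint passes its speed limit or range.

## Working session

There is one attempt and no reset: what is moved stays moved. The work goes in short steps, Python scripts to look and compute and a tool call to move; the robot and the scene stay as the last step left them, time stands still between calls to the robot, and variables do not carry over. Pictures are saved under pics/ and viewed, at most 14 in all, crops included, and the job is handed in when it is done.

Besides the shell and the picture viewer there is one more tool, called after "Request:" by a JSON object that holds its "fn" and its "kwargs", one argument or row to a line. move_arm: Moves the arm, as the interface text tells. Its arguments: {"type":"object","properties":{"rows":{"type":"array","items":{"type":"array","items":{"type":"number"}}},"grip_force":{"type":"number"}},"required":["rows"]}

```bash
ls; mkdir -p pics
cat > h.py <<'E'
import numpy as np, cv2
from station import manip
def ray(c,uv):
    f=240/np.tan(np.radians(c["vfov"])/2)
    uv=np.atleast_2d(np.asarray(uv,float)); d=(uv-[c["cx"],c["cy"]])/f
    u=d.copy()
    for _ in range(30): u=d/(1+c["k1"]*(u**2).sum(1,keepdims=True))
    return np.c_[u,np.ones(len(u))]
def onz(c,uv,z):
    T=np.array(c["cam_to_world"]); r=ray(c,uv)@T[:3,:3].T; o=T[:3,3]
    return o+r*((z-o[2])/r[:,2])[:,None]
def cloud(c,mask):
    v,u=np.nonzero(mask&(c["z_map"]>0)); T=np.array(c["cam_to_world"])
    p=ray(c,np.c_[u,v])*c["z_map"][v,u][:,None]
    return p@T[:3,:3].T+T[:3,3]
def proj(c,P):
    T=np.array(c["cam_to_world"]); p=(np.atleast_2d(P)-T[:3,3])@T[:3,:3]
    u=p[:,:2]/p[:,2:]; f=240/np.tan(np.radians(c["vfov"])/2)
    return u*(1+c["k1"]*(u**2).sum(1,keepdims=True))*f+[c["cx"],c["cy"]]
E
python3 - <<'E'
from h import *
np.set_printoptions(precision=4,suppress=True)
s=manip.get_state(); print(s["position"],s["tool_rot"],manip.pinch_z,s["wrist_force"])
for n in ("top","scene"):
    c=manip.camera(n); cv2.imwrite(f"pics/{n}0.png",c["img"])
    print(n,c["vfov"],c["k1"],np.array(c["cam_to_world"])[:3,3],np.array(c["cam_to_world"])[:3,2])
    for t in ["base_cup","cup1","probe","stand_floor","ref_top","plate","bearing","tin","seam0","seam1","seam2","seam3","seam4","seam5","seam6"]:
        z={"base_cup":.07,"cup1":.072,"ref_top":.026,"stand_floor":.07,"probe":.18}.get(t,.012)
        print(t,[(np.round(d["at"],1).tolist(),round(d["score"],2),onz(c,d["at"],z)[0,:2].round(3).tolist()) for d in manip.spot_in(c,t)])
E
```

```text
pics
[0.2397 0.5219 0.1976] [[-0.9086  0.4176 -0.0012]
 [ 0.4176  0.9086 -0.0016]
 [ 0.0004 -0.0019 -1.    ]] 0.0187 [-0.1501  0.3712  0.1404]
top 56.01369368786764 -0.054627081954483125 [ 0.444  -0.0148  1.1878] [ 0.1377  0.0142 -0.9904]
base_cup [([435.1, 246.3], 0.69, [0.586, -0.291])]
cup1 [([269.9, 232.0], 0.82, [0.623, 0.122]), ([359.2, 267.4], 0.76, [0.534, -0.101]), ([327.2, 236.2], 0.76, [0.612, -0.022]), ([437.3, 244.6], 0.39, [0.59, -0.297])]
probe [([437.8, 244.9], 0.74, [0.575, -0.27]), ([452.2, 321.1], 0.53, [0.406, -0.297])]
stand_floor [([435.6, 317.2], 0.55, [0.411, -0.287])]
ref_top [([188.7, 318.3], 0.71, [0.407, 0.333])]
plate [([308.3, 259.1], 0.91, [0.561, 0.027]), ([362.8, 182.9], 0.61, [0.765, -0.118]), ([133.9, 251.5], 0.33, [0.581, 0.492])]
bearing [([198.8, 232.1], 0.87, [0.633, 0.319]), ([307.8, 256.5], 0.37, [0.567, 0.029])]
tin [([364.1, 182.3], 0.64, [0.767, -0.122]), ([267.9, 232.5], 0.36, [0.631, 0.134])]
seam0 [([306.9, 256.7], 0.93, [0.567, 0.031])]
seam1 [([306.9, 256.7], 0.93, [0.567, 0.031])]
seam2 [([306.9, 256.7], 0.93, [0.567, 0.031])]
seam3 [
[... 801 characters left out ...]
], 0.61, [0.599, -0.305]), ([371.8, 305.6], 0.43, [0.772, 0.02]), ([320.6, 274.1], 0.26, [0.63, -0.008])]
seam0 [([322.8, 270.4], 0.74, [0.623, 0.003]), ([466.9, 189.9], 0.19, [0.579, 0.5])]
seam1 [([322.8, 270.4], 0.74, [0.623, 0.003]), ([466.9, 189.9], 0.19, [0.579, 0.5])]
seam2 [([322.8, 270.4], 0.74, [0.623, 0.003]), ([466.9, 189.9], 0.19, [0.579, 0.5])]
seam3 [([322.8, 270.4], 0.74, [0.623, 0.003]), ([466.9, 189.9], 0.19, [0.579, 0.5])]
seam4 [([322.8, 270.4], 0.74, [0.623, 0.003]), ([466.9, 189.9], 0.19, [0.579, 0.5])]
seam5 [([322.8, 270.4], 0.74, [0.623, 0.003]), ([466.9, 189.9], 0.19, [0.579, 0.5])]
seam6 [([322.8, 270.4], 0.74, [0.623, 0.003]), ([466.9, 189.9], 0.19, [0.579, 0.5])]
```

Run:
```python
import cv2
a=cv2.imread("pics/top0.png")[130:400,90:530]; cv2.imwrite("pics/topc.png",cv2.resize(a,(800,491),interpolation=cv2.INTER_CUBIC))
```

```text
(no output)
```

View pics/topc.png

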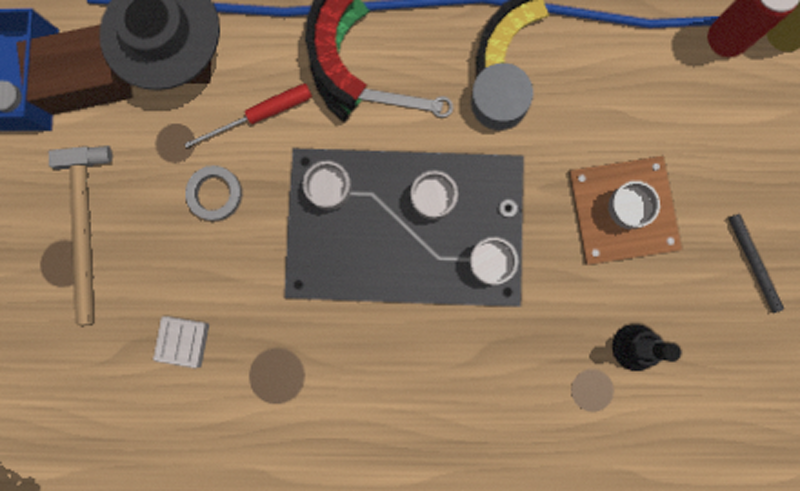

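View pics/scene0.png

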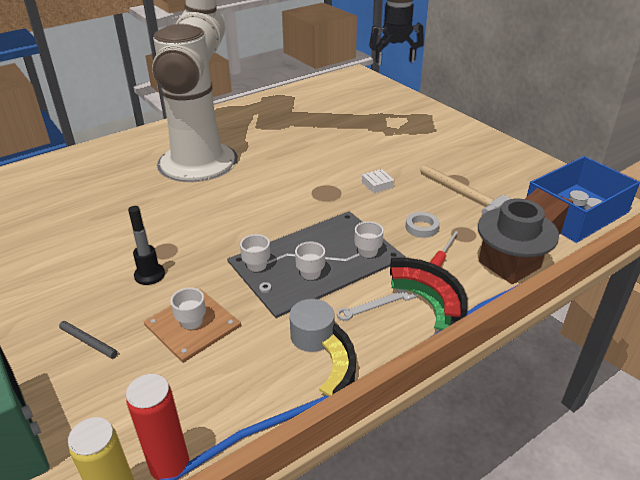

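```bash
cat >> h.py <<'E'
from scipy.optimize import least_squares
def rim(c,at,z,r=None,R=0.0305,win=30):
    """circle centre of cup rim (top edge at height z) near pixel at"""
    m=np.zeros((480,640),bool); u,v=map(int,at); m[v-win:v+win,u-win:u+win]=1
    P=cloud(c,m); P=P[abs(P[:,2]-z)<.005]
    g=onz(c,at,z)[0,:2]; P=P[np.hypot(*(P[:,:2]-g).T)<.05]
    s=least_squares(lambda p:np.hypot(P[:,0]-p[0],P[:,1]-p[1])-p[2],[*g,R],loss="soft_l1",f_scale=.002)
    return s.x.round(4),len(P),P[:,2].mean().round(4)
def cups(c):
    for d in manip.trace(c,"cup1")+manip.trace(c,"base_cup"):
        for z in (.072,.074,.108,.142,.176):
            try: r=rim(c,d["at"],z)
            except Exception: continue
            if r[1]>25: print(np.round(d["at"]),round(d["score"],2),"z",z,*r)
def go(xyz,yaw_y=(0,1)):
    s=manip.get_state(); R=np.array(s["tool_rot"]); p=np.array(s["position"])
    from scipy.spatial.transform import Rotation as Ro
    y=np.array([*yaw_y,0.]);y/=np.hypot(*y); Rt=np.c_[np.cross(y,[0,0,-1]),y,[0,0,-1]]
    print("turn",Ro.from_matrix(R.T@Rt).as_rotvec(degrees=True).round(2),"shift cm",(R.T@(np.array(xyz)-p)*100).round(2),"pos",p.round(4),"rot err",)
E
python3 - <<'E'
from h import *
np.set_printoptions(precision=4,suppress=True)
c=manip.camera("top"); cups(c)
T=np.array(c["cam_to_world"])
for n in ("plate",): 
    m=manip.trace(c,n)[0]; P=cloud(c,m["pixels"]); print(n,np.median(P[:,2]))
m=[d for d in manip.trace(c,"ref_top")][0]; P=cloud(c,m["pixels"]); print("ref",m["at"],P.mean(0),np.median(P[:,2]))
x=manip.trace(c,"probe")
for d in x: P=cloud(c,d["pixels"]); print("probe",d["score"],d["at"],P[P[:,2]>.165].mean(0),P[:,2].max())
go((.6,-.022,.2))
E
```

```text
[326. 236.] 0.91 z 0.072 [ 0.6118 -0.0237  0.0302] 103 0.0707
[326. 236.] 0.91 z 0.074 [ 0.6117 -0.0239  0.0301] 81 0.0714
[358. 270.] 0.72 z 0.072 [ 0.5194 -0.1052  0.03  ] 102 0.071
[358. 270.] 0.72 z 0.074 [ 0.5196 -0.1053  0.03  ] 87 0.0715
[273. 233.] 0.69 z 0.072 [0.6261 0.1242 0.0293] 116 0.0705
[273. 233.] 0.69 z 0.074 [0.6261 0.1243 0.0292] 84 0.0714
[438. 246.] 0.85 z 0.072 [ 0.5973 -0.3025  0.0302] 132 0.0719
[438. 246.] 0.85 z 0.074 [ 0.5974 -0.3026  0.0302] 114 0.0725
[326. 235.] 0.34 z 0.072 [ 0.6118 -0.0237  0.0302] 103 0.0707
[326. 235.] 0.34 z 0.074 [ 0.6117 -0.0239  0.0301] 81 0.0714
plate 0.00878100116321534
ref [186.8, 314.4] [0.4096 0.333  0.0239] 0.024942584038865068
probe 0.61 [451.9, 322.7] [ 0.4016 -0.3098  0.1775] 0.18296217219906952h.py:27: RuntimeWarning: Mean of empty slice.
  return s.x.round(4),len(P),P[:,2].mean().round(4)
  ret = ret.dtype.type(ret / rcount)
Traceback (most recent call last):
  File "h.py", line 37, in go
    y=np.array([*yaw_y,0.]);y/=np.hypot(*y); Rt=np.c_[np.cross(y,[0,0,-1]),y,[0,0,-1]]
                               ~~~~~~~~^^^^
TypeError: return arrays must be of ArrayType
```

```bash
sed -i 's/y\/=np.hypot(\*y)/y\/=np.linalg.norm(y)/; s/,"rot err",//' h.py
python3 - <<'E'
from h import *
go((.6261,.1242,.13))
E
```

```text
turn [ -0.    -0.   -24.68] shift cm [-51.7  -20.07   6.86] pos [0.2401 0.5224 0.1986]
```

Request:
{"fn": "move_arm", "kwargs": {
  "rows": [
    [0,0,-5,-3.45,-1.34,0.46,1],
    [0,0,-10,-6.9,-2.68,0.92,1],
    [0,0,-15,-10.34,-4.02,1.37,1],
    [0,0,-20,-13.8,-5.35,1.83,1],
    [0,0,-24.68,-17.23,-6.69,2.29,1]
  ],
  "grip_force": 60
}}

```text
time: 2.32
position: [0.3697, 0.3884, 0.1757]
tool_rot: [[-1.0, -0.005, 0.0], [-0.005, 1.0, 0.0], [-0.0, 0.0, -1.0]]
wrist_force: [0.6, 1.0, -0.4]
opening: 1.0
finger_force: 0.0
```

Request:
{"fn": "move_arm", "kwargs": {
  "rows": [
    [0,0,0,-12.87,-13.27,2.29,1],
    [0,0,0,-12.87,-13.27,2.29,1],
    [0,0,0,-12.87,-13.27,2.29,1],
    [0,0,0,-12.87,-13.27,2.29,1],
    [0,0,0,-12.87,-13.27,2.29,1]
  ]
}}

```text
time: 2.73
position: [0.5001, 0.2533, 0.1523]
tool_rot: [[-1.0, 0.003, 0.001], [0.003, 1.0, -0.001], [-0.001, -0.001, -1.0]]
wrist_force: [0.8, -0.1, -0.2]
opening: 0.997
finger_force: 0.0
```

Request:
{"fn": "move_arm", "kwargs": {
  "rows": [
    [0,0,0,-12.87,-13.27,2.29,1],
    [0,0,0,-12.87,-13.27,2.29,1],
    [0,0,0,-12.87,-13.27,2.29,1],
    [0,0,0,-12.87,-13.27,2.29,1],
    [0,0,0,-12.87,-13.27,2.29,1]
  ]
}}

```text
time: 3.15
position: [0.6287, 0.1201, 0.1292]
tool_rot: [[-1.0, 0.003, 0.001], [0.003, 1.0, -0.001], [-0.001, -0.001, -1.0]]
wrist_force: [-0.2, -0.2, -0.9]
opening: 1.002
finger_force: 0.0
```

```bash
python3 - <<'E' 2>/dev/null
from h import *
c=manip.camera("scene"); cv2.imwrite("pics/s1.png",c["img"][150:400,130:530])
go((.6261,.1242,.032)); print(manip.get_state()["wrist_force"])
c=manip.camera("top");cups(c)
E
```

```text
turn [-0.12  0.07 -0.29] shift cm [0.37 0.58 9.68] pos [0.6296 0.1186 0.1288]
[-1.49373043 -2.36349758  0.43453557]
[326. 236.] 0.89 z 0.072 [ 0.6119 -0.0238  0.0302] 104 0.0706
[326. 236.] 0.89 z 0.074 [ 0.6119 -0.0238  0.0301] 82 0.0713
[278. 233.] 0.7 z 0.072 [0.6249 0.1239 0.0287] 37 0.0706
[278. 233.] 0.7 z 0.074 [0.6248 0.1238 0.0287] 31 0.0708
[359. 271.] 0.56 z 0.072 [ 0.5194 -0.1053  0.03  ] 110 0.0704
[359. 271.] 0.56 z 0.074 [ 0.5194 -0.1052  0.03  ] 78 0.0713
[438. 248.] 0.78 z 0.072 [ 0.5971 -0.3025  0.0302] 123 0.0723
[438. 248.] 0.78 z 0.074 [ 0.5971 -0.3025  0.0302] 114 0.0727
```

Request:
{"fn": "move_arm", "kwargs": {
  "rows": [
    [0,0,0,0,0,1.5,1],
    [0,0,0,0,0,3,1],
    [0,0,0,0,0,4.5,1],
    [0,0,0,0,0,5,1],
    [0,0,0,0,0,5,1]
  ]
}}

```text
time: 3.77
position: [0.624, 0.1256, 0.0784]
tool_rot: [[-1.0, -0.002, -0.004], [-0.002, 1.0, 0.0], [0.004, 0.0, -1.0]]
wrist_force: [1.3, -0.1, 0.1]
opening: 1.0
finger_force: 0.0
```

```bash
python3 - <<'E' 2>/dev/null
from h import *
go((.6258,.1242,.032)); print(manip.get_state()["wrist_force"])
E
```

```text
turn [ 0.01 -0.2   0.09] shift cm [-0.19 -0.14  4.64] pos [0.624  0.1256 0.0784]
[ 1.32053594 -0.06936597  0.08246116]
```

Request:
{"fn": "move_arm", "kwargs": {
  "rows": [
    [0,0,0,0,0,1.5,1],
    [0,0,0,0,0,3,1],
    [0,0,0,0,0,4.6,1],
    [0,0,0,0,0,4.6,1],
    [0,0,0,0,0,4.6,1]
  ]
}}

```text
time: 4.18
position: [0.6257, 0.1249, 0.0343]
tool_rot: [[-1.0, -0.001, -0.001], [-0.001, 1.0, 0.0], [0.001, 0.0, -1.0]]
wrist_force: [0.4, 1.0, 0.1]
opening: 1.004
finger_force: 0.0
```

Request:
{"fn": "move_arm", "kwargs": {
  "rows": [
    [0,0,0,0,0,0,0.5],
    [0,0,0,0,0,0,0.5],
    [0,0,0,0,0,0,0.5],
    [0,0,0,0,0,0,0.5],
    [0,0,0,0,0,0,0.5]
  ]
}}

```text
time: 4.6
position: [0.6287, 0.1255, 0.0372]
tool_rot: [[-1.0, 0.0, 0.006], [0.0, 1.0, 0.002], [-0.006, 0.002, -1.0]]
wrist_force: [-0.0, 4.9, 10.0]
opening: 0.502
finger_force: 5.1
```

Request:
{"fn": "move_arm", "kwargs": {
  "rows": [
    [0,0,0,0,0,0,0.5],
    [0,0,0,0,0,0,0.5],
    [0,0,0,0,0,-0.5,0.5],
    [0,0,0,0,0,-1.5,0.5],
    [0,0,0,0,0,-2,0.5]
  ]
}}

```text
time: 5.02
position: [0.6267, 0.1241, 0.0555]
tool_rot: [[-1.0, 0.0, 0.001], [0.0, 1.0, -0.0], [-0.001, -0.0, -1.0]]
wrist_force: [0.9, -0.6, 0.3]
opening: 0.498
finger_force: 0.0
```

```bash
python3 - <<'E' 2>/dev/null
from h import *
c=manip.camera("scene"); cv2.imwrite("pics/s2.png",cv2.resize(c["img"][170:350,230:470],(800,600)))
print(manip.get_state()["opening"],manip.get_state()["finger_force"])
c=manip.camera("top");cups(c)
E
```

```text
0.4959464806349388 0.0
[359. 269.] 0.85 z 0.072 [ 0.5195 -0.1053  0.03  ] 102 0.0708
[359. 269.] 0.85 z 0.074 [ 0.5195 -0.1053  0.03  ] 85 0.0713
[327. 236.] 0.81 z 0.072 [ 0.6117 -0.0238  0.0301] 102 0.0707
[327. 236.] 0.81 z 0.074 [ 0.6118 -0.0237  0.03  ] 81 0.0713
[436. 245.] 0.94 z 0.072 [ 0.5972 -0.3024  0.0303] 135 0.0717
[436. 245.] 0.94 z 0.074 [ 0.5972 -0.3026  0.0303] 121 0.0722
```

View pics/s2.png

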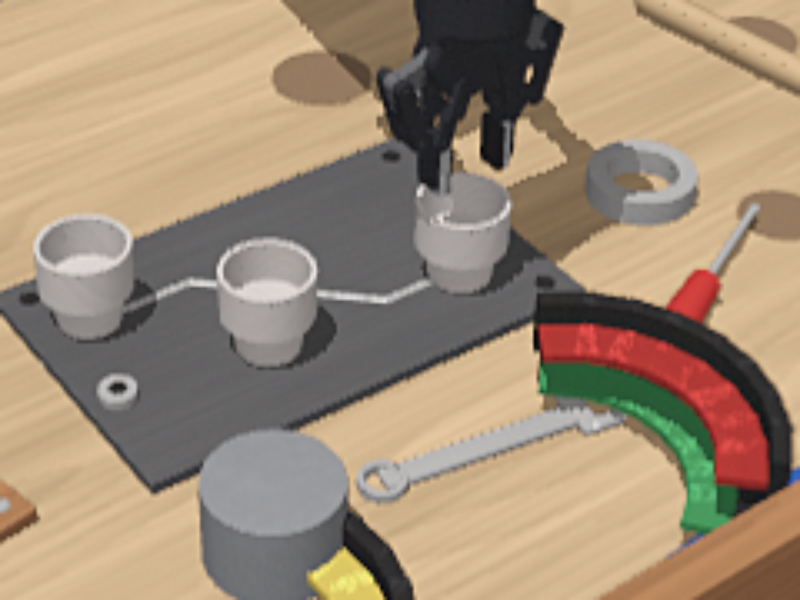

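```bash
python3 - <<'E' 2>/dev/null
from h import *
c=manip.camera("scene"); cups(c)
d=manip.camera("top"); cv2.imwrite("pics/t2.png",cv2.resize(d["img"][190:300,230:400],(800,518),interpolation=cv2.INTER_CUBIC))
go((0,0,0))
E
```

```text
[309. 262.] 0.95 z 0.072 [ 814.674  -589.4639 1005.031 ] 112 0.0709
[309. 262.] 0.95 z 0.074 [ 608.0541 -416.8474  736.6768] 83 0.0718
[370. 240.] 0.85 z 0.072 [ 581.9945 -459.8963  741.3303] 98 0.0709
[370. 240.] 0.85 z 0.074 [ 618.651  -430.9042  753.4601] 73 0.0717
[255. 252.] 0.65 z 0.072 [ 0.5217 -0.1061  0.0298] 119 0.071
[255. 252.] 0.65 z 0.074 [ 0.5217 -0.1061  0.0298] 86 0.0718
[319. 271.] 0.28 z 0.072 [ 325.1255 -110.5592  342.7931] 56 0.0705
[319. 271.] 0.28 z 0.074 [ 650.3512 -213.2361  683.7988] 37 0.0717
[188. 323.] 0.92 z 0.072 [ 843.2729 -353.6651  913.7383] 117 0.0721
[188. 323.] 0.92 z 0.074 [ 908.8117 -387.2253  987.1718] 90 0.073
turn [-0.   -0.06 -0.01] shift cm [ 62.56 -12.43   5.4 ] pos [0.6257 0.1242 0.0533]
```

View pics/t2.png

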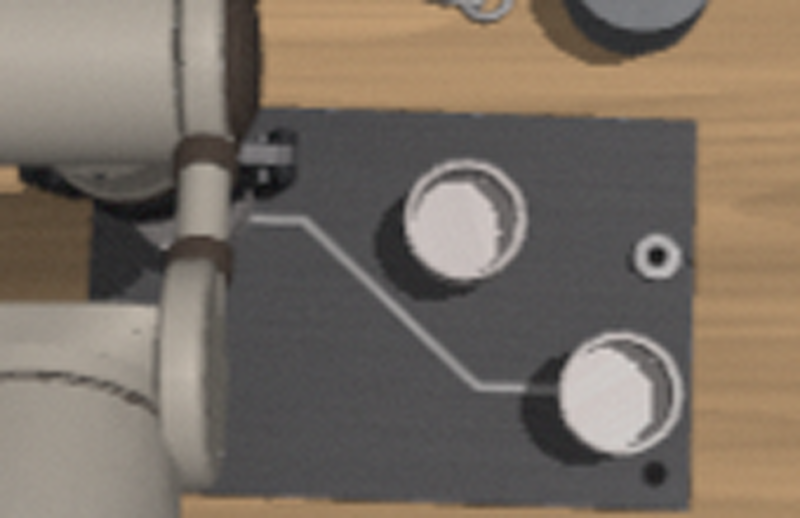

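```bash
cat >> h.py <<'E'
def rimR(c,at,z,R=.0302,win=24):
    m=np.zeros((480,640),bool); u,v=map(int,at); m[v-win:v+win,u-win:u+win]=1
    P=cloud(c,m); P=P[(abs(P[:,2]-z)<.004)]
    g=onz(c,at,z)[0,:2]; P=P[np.hypot(*(P[:,:2]-g).T)<.055]; best=None
    for a in np.linspace(0,6.28,12):
        s=least_squares(lambda p:np.hypot(P[:,0]-p[0],P[:,1]-p[1])-R,P[:,:2].mean(0)+.01*np.array([np.cos(a),np.sin(a)]),loss="soft_l1",f_scale=.001)
        if best is None or s.cost<best.cost: best=s
    r=np.hypot(*(P[:,:2]-best.x).T)-R
    return best.x.round(4),len(P),(abs(r)<.003).mean().round(2)
E
python3 - <<'E' 2>/dev/null
from h import *
c=manip.camera("scene")
for a in ((309,262),(370,235),(255,252),(188,318)): print(a,rimR(c,a,.074 if a[0]==188 else .072))
print(proj(c,[[.6261,.1242,.072],[.6261,.1242,.01],[.6118,-.0238,.072],[.6257,.1242,.0533]]))
print(manip.trace(c,"cup1")[1]["at"])
E
```

```text
(309, 262) (array([ 0.6135, -0.0246]), 109, np.float64(0.92))
(370, 235) (array([0.6281, 0.1241]), 134, np.float64(0.85))
(255, 252) (array([ 0.5216, -0.1054]), 122, np.float64(0.89))
(188, 318) (array([ 0.5975, -0.3019]), 112, np.float64(0.92))
[[367.9078811  229.88312245]
 [366.73216017 251.74019311]
 [309.38990075 250.9504726 ]
 [367.43385512 236.51998674]]
[309.6, 262.3]
```

```bash
python3 - <<'E' 2>/dev/null
from h import *
np.set_printoptions(precision=3,suppress=True)
c=manip.camera("scene")
m=np.zeros((480,640),bool); m[170:240,335:405]=1
m&=c["img"].max(2)<95
P=cloud(c,m); 
for u0,u1 in((350,366),(372,386)):
    mm=m.copy(); mm[:,:u0]=0; mm[:,u1:]=0; Q=cloud(c,mm); Q=Q[(abs(Q[:,0]-.626)<.05)&(abs(Q[:,1]-.124)<.09)]; Q=Q[Q[:,2].argsort()]; print(len(Q)); print(Q[:12])
s=manip.get_state(); print(s["position"],s["q"],s["wrist_force"])
E
```

```text
685
[[0.634 0.106 0.095]
 [0.626 0.092 0.096]
 [0.632 0.099 0.097]
 [0.632 0.093 0.097]
 [0.639 0.102 0.097]
 [0.619 0.092 0.098]
 [0.625 0.093 0.098]
 [0.632 0.096 0.098]
 [0.636 0.093 0.099]
 [0.632 0.099 0.099]
 [0.636 0.104 0.1  ]
 [0.631 0.097 0.1  ]]
594
[[ 0.601  0.198 -0.001]
 [ 0.599  0.196  0.001]
 [ 0.61   0.187  0.009]
 [ 0.63   0.149  0.091]
 [ 0.621  0.148  0.091]
 [ 0.629  0.146  0.092]
 [ 0.627  0.148  0.092]
 [ 0.626  0.147  0.092]
 [ 0.618  0.147  0.093]
 [ 0.637  0.146  0.093]
 [ 0.62   0.148  0.094]
 [ 0.635  0.147  0.094]]
[0.626 0.124 0.054] [  0.399  26.279  87.402  -0.002  66.351 -89.597] [-0.191 -0.635 -0.097]
```

```bash
python3 - <<'E' 2>/dev/null
from h import *
c=manip.camera("scene"); cv2.imwrite("pics/s3.png",cv2.resize(c["img"][165:265,320:420],(600,600),interpolation=cv2.INTER_CUBIC))
print(proj(c,[[.626,.103,.065],[.626,.145,.065],[.626,.103,.09],[.626,.145,.09]])-[320,165])
m=np.zeros((480,640),bool); m[200:245,345:395]=1
P=cloud(c,m); v,u=np.nonzero(m&(c["z_map"]>0)); k=(P[:,2]>.077)&(P[:,2]<.09); print(np.c_[(u[k]-320)*6,(v[k]-165)*6,P[k].round(3)][::3])
E
```

```text
[[40.28366878 70.75252217]
 [54.95673014 64.14263534]
 [40.68816892 61.61016261]
 [55.52509715 55.05688034]]
[[3.24e+02 3.18e+02 6.17e-01 1.48e-01 8.90e-02]
 [3.54e+02 3.36e+02 6.33e-01 1.49e-01 9.00e-02]]
```

View pics/s3.png

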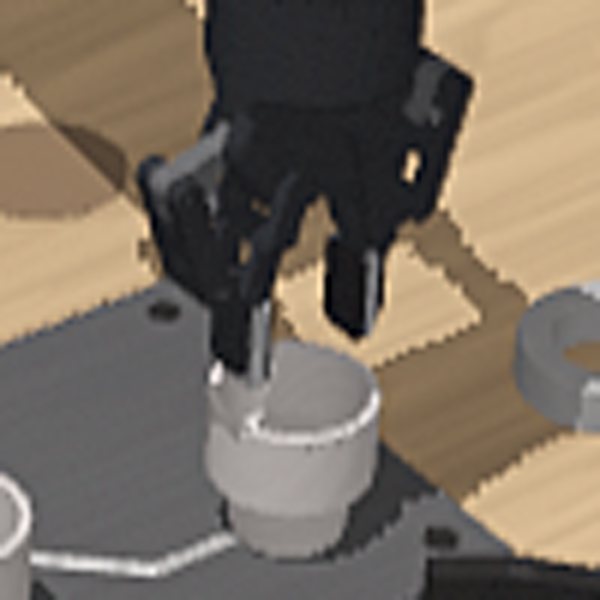

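Request:
{"fn": "move_arm", "kwargs": {
  "rows": [
    [0,0,0,0,0,0,1],
    [0,0,0,0,0,0,1],
    [0,0,0,0,0,0,1],
    [0,0,0,0,0,0,1],
    [0,0,0,0,0,0,1]
  ]
}}

```text
time: 6.03
position: [0.6262, 0.1243, 0.0539]
tool_rot: [[-1.0, 0.0, 0.0], [0.0, 1.0, 0.0], [-0.0, 0.0, -1.0]]
wrist_force: [0.3, -0.3, -0.8]
opening: 1.0
finger_force: 0.0
```

Request:
{"fn": "move_arm", "kwargs": {
  "rows": [
    [0,0,0,0,0,1,1],
    [0,0,0,0,0,2,1],
    [0,0,0,0,0,3,1],
    [0,0,0,0,0,4,1],
    [0,0,0,0,0,4.1,1]
  ]
}}

```text
time: 6.45
position: [0.6236, 0.1242, 0.0093]
tool_rot: [[-1.0, 0.0, -0.006], [0.0, 1.0, -0.0], [0.006, -0.0, -1.0]]
wrist_force: [-1.1, -0.0, -0.9]
opening: 1.001
finger_force: 0.0
```

```bash
python3 - <<'E' 2>/dev/null
from h import *
c=manip.camera("scene"); cv2.imwrite("pics/s4.png",cv2.resize(c["img"][165:265,320:420],(600,600),interpolation=cv2.INTER_CUBIC))
go((0.626,.124,.005))
E
```

```text
turn [-0.   -0.25 -0.01] shift cm [-0.18 -0.02  0.53] pos [0.6242 0.1242 0.0103]
```

View pics/s4.png

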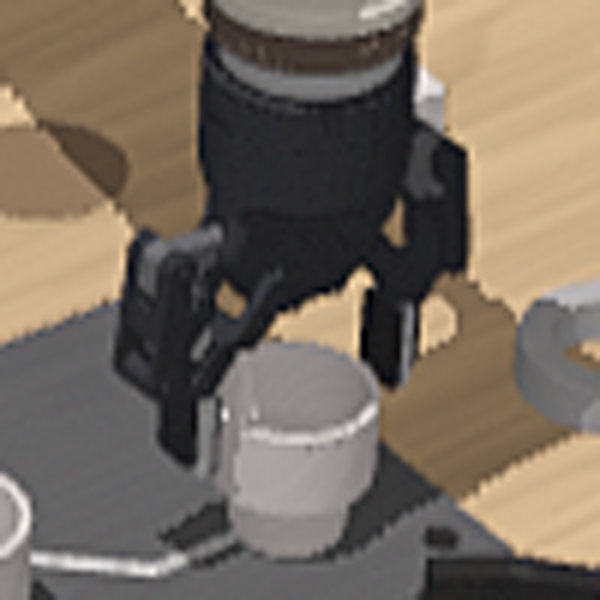

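Request:
{"fn": "move_arm", "kwargs": {
  "rows": [
    [0,0,0,0,0,0.4,1],
    [0,0,0,0,0,0.9,1],
    [0,0,0,0,0,0.9,1],
    [0,0,0,0,0,0.9,1],
    [0,0,0,0,0,0.9,1]
  ]
}}

```text
time: 6.92
position: [0.6264, 0.1243, 0.0042]
tool_rot: [[-1.0, 0.0, 0.001], [0.0, 1.0, -0.0], [-0.001, -0.0, -1.0]]
wrist_force: [0.2, -1.0, -0.1]
opening: 1.001
finger_force: 0.0
```

Request:
{"fn": "move_arm", "kwargs": {
  "rows": [
    [0,0,0,0,0,0,0.5],
    [0,0,0,0,0,0,0.5],
    [0,0,0,0,0,0,0.5],
    [0,0,0,0,0,0,0.5],
    [0,0,0,0,0,0,0.5]
  ]
}}

```text
time: 7.33
position: [0.6271, 0.1243, 0.0048]
tool_rot: [[-1.0, 0.0, 0.002], [0.0, 1.0, 0.0], [-0.002, 0.0, -1.0]]
wrist_force: [-0.0, -0.1, 4.9]
opening: 0.741
finger_force: 66.3
```

Request:
{"fn": "move_arm", "kwargs": {
  "rows": [
    [0,0,0,0,0,0,0.5],
    [0,0,0,0,0,0,0.5],
    [0,0,0,0,0,-0.5,0.5],
    [0,0,0,0,0,-1.5,0.5],
    [0,0,0,0,0,-2,0.5]
  ]
}}

```text
time: 7.75
position: [0.6258, 0.1243, 0.0244]
tool_rot: [[-1.0, -0.0, -0.001], [-0.0, 1.0, -0.0], [0.001, -0.0, -1.0]]
wrist_force: [0.0, 1.0, -0.6]
opening: 0.744
finger_force: 65.9
```

Request:
{"fn": "move_arm", "kwargs": {
  "rows": [
    [0,0,0,0,0,-2,0.5],
    [0,0,0,0,0,-5,0.5],
    [0,0,0,0,0,-7.5,0.5],
    [0,0,0,0,-1,-7.5,0.5],
    [0,0,0,0,-3,-7.5,0.5]
  ]
}}

```text
time: 8.17
position: [0.6275, 0.0956, 0.1014]
tool_rot: [[-1.0, -0.003, 0.005], [-0.003, 1.0, 0.001], [-0.005, 0.001, -1.0]]
wrist_force: [0.5, -1.0, -2.7]
opening: 0.742
finger_force: 66.2
```

Request:
{"fn": "move_arm", "kwargs": {
  "rows": [
    [0,0,0,0.4,-3,0,0.5],
    [0,0,0,0.8,-6,0,0.5],
    [0,0,0,1.2,-9,0,0.5],
    [0,0,0,1.6,-12,0,0.5],
    [0,0,0,2,-15,0,0.5]
  ]
}}

```text
time: 8.58
position: [0.605, -0.0573, 0.0981]
tool_rot: [[-1.0, 0.0, -0.001], [0.0, 1.0, 0.0], [0.001, 0.0, -1.0]]
wrist_force: [0.8, 0.2, -1.3]
opening: 0.739
finger_force: 66.2
```

Request:
{"fn": "move_arm", "kwargs": {
  "rows": [
    [0,0,0,0.2,-3,0,0.5],
    [0,0,0,0.4,-6,0,0.5],
    [0,0,0,0.6,-9,0,0.5],
    [0,0,0,0.8,-12,0,0.5],
    [0,0,0,0.95,-15,0,0.5]
  ]
}}

```text
time: 9.0
position: [0.5954, -0.2072, 0.098]
tool_rot: [[-1.0, 0.0, -0.001], [0.0, 1.0, 0.001], [0.001, 0.001, -1.0]]
wrist_force: [1.2, 0.5, -1.4]
opening: 0.742
finger_force: 66.2
```

Request:
{"fn": "move_arm", "kwargs": {
  "rows": [
    [0,0,0,0,-3,0,0.5],
    [0,0,0,0,-6,0,0.5],
    [0,0,0,0,-8.5,0,0.5],
    [0,0,0,0,-9.65,0,0.5],
    [0,0,0,0,-9.65,0,0.5]
  ]
}}

```text
time: 9.42
position: [0.5956, -0.3048, 0.0982]
tool_rot: [[-1.0, 0.003, -0.001], [0.003, 1.0, -0.0], [0.001, -0.0, -1.0]]
wrist_force: [-0.6, -0.0, -1.5]
opening: 0.741
finger_force: 66.2
```

Request:
{"fn": "move_arm", "kwargs": {
  "rows": [
    [0,0,0,0,0,0,0.5],
    [0,0,0,0,0,0,0.5],
    [0,0,0,0,0,0,0.5],
    [0,0,0,0,0,0,0.5],
    [0,0,0,0,0,0,0.5]
  ]
}}

```text
time: 9.83
position: [0.5968, -0.3011, 0.099]
tool_rot: [[-1.0, -0.001, -0.0], [-0.001, 1.0, 0.0], [0.0, 0.0, -1.0]]
wrist_force: [0.2, 0.5, -1.0]
opening: 0.742
finger_force: 66.2
```

```bash
python3 - <<'E' 2>/dev/null
from h import *
s=manip.get_state(); zb=s["position"][2]+.006; print(s["position"],s["opening"])
c=manip.camera("scene"); cv2.imwrite("pics/s5.png",c["img"])
p=proj(c,[[.5973,-.3025,zb+.062],[.5973,-.3025,.074]]); print(p)
for a,z in ((p[0],zb+.062),(p[1],.074)): print(rimR(c,a,z))
for d in manip.trace(c,"cup1"): print(d["at"],d["score"])
c=manip.camera("top"); cv2.imwrite("pics/t5.png",c["img"])
p=proj(c,[[.5973,-.3025,zb+.062],[.5973,-.3025,.074]])
for a,z in ((p[0],zb+.062),(p[1],.074)): print(rimR(c,a,z))
E
```

```text
[ 0.59682673 -0.30109826  0.09896083] 0.7423677649185876
[[178.91011418 261.80581836]
 [186.26444904 299.0056942 ]]
(array([ 0.5985, -0.3005]), 241, np.float64(0.76))
(array([ 0.5978, -0.302 ]), 183, np.float64(0.93))
[255.3, 251.8] 0.97
[183.4, 271.0] 0.61
[322.8, 267.8] 0.42
(array([ 0.5969, -0.3015]), 10, np.float64(1.0))
(array([ 0.5972, -0.3026]), 7, np.float64(1.0))
```

Request:
{"fn": "move_arm", "kwargs": {
  "rows": [
    [0,0,0,0.05,-0.12,1,0.5],
    [0,0,0,0.05,-0.12,2,0.5],
    [0,0,0,0.05,-0.12,3,0.5],
    [0,0,0,0.05,-0.12,3.5,0.5],
    [0,0,0,0.05,-0.12,4,0.5]
  ]
}}

```text
time: 10.4
position: [0.5953, -0.3028, 0.0569]
tool_rot: [[-1.0, 0.0, -0.002], [0.0, 1.0, 0.002], [0.002, 0.002, -1.0]]
wrist_force: [0.8, 0.6, -1.4]
opening: 0.74
finger_force: 66.2
```

Request:
{"fn": "move_arm", "kwargs": {
  "rows": [
    [0,0,0,0,0,0.4,0.5],
    [0,0,0,0,0,0.8,0.5],
    [0,0,0,0,0,1.2,0.5],
    [0,0,0,0,0,1.4,0.5],
    [0,0,0,0,0,1.5,0.5]
  ]
}}

```text
time: 10.82
position: [0.596, -0.3034, 0.0436]
tool_rot: [[-1.0, 0.0, -0.0], [0.0, 1.0, 0.0], [0.0, 0.0, -1.0]]
wrist_force: [-0.0, -0.4, -2.3]
opening: 0.741
finger_force: 66.2
```

Request:
{"fn": "move_arm", "kwargs": {
  "rows": [
    [0,0,0,0,0,0.1,0.5],
    [0,0,0,0,0,0.2,0.5],
    [0,0,0,0,0,0.3,0.5],
    [0,0,0,0,0,0.4,0.5],
    [0,0,0,0,0,0.4,0.5]
  ]
}}

```text
time: 11.23
position: [0.5963, -0.3036, 0.0409]
tool_rot: [[-1.0, 0.0, 0.0], [0.0, 1.0, -0.0], [-0.0, -0.0, -1.0]]
wrist_force: [-1.6, 1.3, 3.1]
opening: 0.739
finger_force: 66.7
```

Request:
{"fn": "move_arm", "kwargs": {
  "rows": [
    [0,0,0,0,0,0,1],
    [0,0,0,0,0,0,1],
    [0,0,0,0,0,0,1],
    [0,0,0,0,0,0,1],
    [0,0,0,0,0,0,1]
  ]
}}

```text
time: 11.65
position: [0.5961, -0.3034, 0.0398]
tool_rot: [[-1.0, 0.0, 0.0], [0.0, 1.0, -0.0], [-0.0, -0.0, -1.0]]
wrist_force: [0.3, -0.9, -0.4]
opening: 1.0
finger_force: 0.0
```

Request:
{"fn": "move_arm", "kwargs": {
  "rows": [
    [0,0,0,0,0,-2,1],
    [0,0,0,0,0,-5,1],
    [0,0,0,0,0,-8,1],
    [0,0,0,0,0,-11,1],
    [0,0,0,0,0,-11,1]
  ]
}}

```text
time: 12.07
position: [0.5997, -0.3061, 0.1583]
tool_rot: [[-1.0, 0.0, 0.01], [-0.0, 1.0, -0.008], [-0.01, -0.008, -1.0]]
wrist_force: [1.1, -0.4, 1.4]
opening: 0.998
finger_force: 0.0
```

```bash
python3 - <<'E' 2>/dev/null
from h import *
c=manip.camera("scene"); cv2.imwrite("pics/s6.png",c["img"][180:400,60:360])
for a,z in ((proj(c,[[.5973,-.3025,.108]])[0],.108),((309,255),.072),((254,245),.072)): print(rimR(c,a,z))
c=manip.camera("top"); cups(c)
go((0.6118,-.0238,.15))
E
```

```text
(array([ 0.5975, -0.3025]), 230, np.float64(0.93))
(array([ 0.6138, -0.0244]), 181, np.float64(0.89))
(array([ 0.5216, -0.1061]), 175, np.float64(0.83))
[357. 271.] 0.8 z 0.072 [ 0.5195 -0.1054  0.03  ] 103 0.0709
[357. 271.] 0.8 z 0.074 [ 0.5194 -0.1053  0.03  ] 84 0.0714
[432. 240.] 0.58 z 0.072 [ 0.6696 -0.2417  0.0828] 38 0.0738
[432. 240.] 0.58 z 0.074 [ 0.5982 -0.2802  0.0107] 47 0.075
[422. 240.] 0.96 z 0.072 [81.8078 45.564  93.2571] 35 0.0736
[422. 240.] 0.96 z 0.074 [124.9582  61.6444 138.9254] 44 0.075
[359. 270.] 0.46 z 0.072 [ 0.5195 -0.1054  0.03  ] 103 0.0709
[359. 270.] 0.46 z 0.074 [ 0.5194 -0.1053  0.03  ] 84 0.0714
turn [ 0.08 -0.1  -0.  ] shift cm [-1.63 27.91 -0.12] pos [ 0.5954 -0.3029  0.1485]
```

Request:
{"fn": "move_arm", "kwargs": {
  "rows": [
    [0,0,0,-0.3,3,0,1],
    [0,0,0,-0.6,6.5,0,1],
    [0,0,0,-0.9,10,0,1],
    [0,0,0,-1.2,13.5,0,1],
    [0,0,0,-1.6,17,0,1]
  ]
}}

```text
time: 12.68
position: [0.6106, -0.1314, 0.1476]
tool_rot: [[-1.0, 0.001, -0.004], [0.001, 1.0, 0.002], [0.004, 0.002, -1.0]]
wrist_force: [0.3, 0.4, -0.5]
opening: 1.001
finger_force: 0.0
```

Request:
{"fn": "move_arm", "kwargs": {
  "rows": [
    [0,0,0,-0.03,3.5,1,1],
    [0,0,0,-0.03,7,2,1],
    [0,0,0,-0.03,9.5,4,1],
    [0,0,0,-0.03,10.92,6,1],
    [0,0,0,-0.03,10.92,7,1]
  ]
}}

```text
time: 13.1
position: [0.609, -0.0202, 0.0751]
tool_rot: [[-1.0, -0.004, -0.008], [-0.004, 1.0, 0.003], [0.008, 0.003, -1.0]]
wrist_force: [0.0, 0.4, -0.6]
opening: 0.997
finger_force: 0.0
```

```bash
python3 - <<'E' 2>/dev/null
from h import *
c=manip.camera("scene")
for a in ((309,255),(254,245)): print(rimR(c,a,.072))
go((0.6127,-.024,.004))
E
```

```text
(array([ 0.6135, -0.0248]), 172, np.float64(0.88))
(array([ 0.5214, -0.1058]), 163, np.float64(0.89))
turn [ 0.12 -0.55  0.14] shift cm [-0.5  -0.21  6.98] pos [ 0.6083 -0.0221  0.0739]
```

Request:
{"fn": "move_arm", "kwargs": {
  "rows": [
    [0,0,0,0,0,2,1],
    [0,0,0,0,0,4,1],
    [0,0,0,0,0,6,1],
    [0,0,0,0,0,7.6,1],
    [0,0,0,0,0,7.6,1]
  ]
}}

```text
time: 13.57
position: [0.6091, -0.025, -0.0002]
tool_rot: [[-1.0, 0.002, -0.008], [0.002, 1.0, 0.001], [0.008, 0.001, -1.0]]
wrist_force: [-0.1, 1.1, -0.3]
opening: 1.002
finger_force: 0.0
```

Request:
{"fn": "move_arm", "kwargs": {
  "rows": [
    [0,0,0,0,0,0,1],
    [0,0,0,0,0,0,1],
    [0,0,0,0,0,0,0.5],
    [0,0,0,0,0,0,0.5],
    [0,0,0,0,0,0,0.5]
  ]
}}

```text
time: 13.98
position: [0.6143, -0.0249, 0.0061]
tool_rot: [[-1.0, 0.0, 0.004], [0.0, 1.0, -0.001], [-0.004, -0.001, -1.0]]
wrist_force: [-0.3, -1.1, 6.3]
opening: 0.751
finger_force: 66.7
```

Request:
{"fn": "move_arm", "kwargs": {
  "rows": [
    [0,0,0,0,0,0,0.5],
    [0,0,0,0,0,0,0.5],
    [0,0,0,0,0,0,0.5],
    [0,0,0,0,0,-0.5,0.5],
    [0,0,0,0,0,-1.5,0.5]
  ]
}}

```text
time: 14.4
position: [0.611, -0.0238, 0.0181]
tool_rot: [[-1.0, -0.0, -0.003], [-0.0, 1.0, 0.001], [0.003, 0.001, -1.0]]
wrist_force: [0.0, 0.8, -1.1]
opening: 0.751
finger_force: 66.3
```

Request:
{"fn": "move_arm", "kwargs": {
  "rows": [
    [0,0,0,0,0,-2,0.5],
    [0,0,0,0,0,-5,0.5],
    [0,0,0,0,0,-8,0.5],
    [0,0,0,0,-1,-10.5,0.5],
    [0,0,0,0.2,-4,-11.5,0.5]
  ]
}}

```text
time: 14.82
position: [0.6128, -0.0618, 0.1393]
tool_rot: [[-1.0, -0.004, 0.007], [-0.004, 1.0, -0.0], [-0.007, -0.0, -1.0]]
wrist_force: [1.7, -1.2, -0.9]
opening: 0.746
finger_force: 66.4
```

Request:
{"fn": "move_arm", "kwargs": {
  "rows": [
    [0,0,0,0.2,-3,0,0.5],
    [0,0,0,0.4,-6,0,0.5],
    [0,0,0,0.6,-9,0,0.5],
    [0,0,0,0.9,-12,0,0.5],
    [0,0,0,1.2,-15,0,0.5]
  ]
}}

```text
time: 15.23
position: [0.5979, -0.2153, 0.1344]
tool_rot: [[-1.0, -0.0, -0.0], [-0.0, 1.0, 0.0], [0.0, 0.0, -1.0]]
wrist_force: [0.9, 0.4, -1.4]
opening: 0.748
finger_force: 66.4
```

Request:
{"fn": "move_arm", "kwargs": {
  "rows": [
    [0,0,0,0.15,-3,0,0.5],
    [0,0,0,0.15,-6,0,0.5],
    [0,0,0,0.15,-8,0,0.5],
    [0,0,0,0.15,-8.85,0,0.5],
    [0,0,0,0.15,-8.85,0,0.5]
  ]
}}

```text
time: 15.65
position: [0.5965, -0.3043, 0.1341]
tool_rot: [[-1.0, 0.002, -0.0], [0.002, 1.0, -0.0], [0.0, -0.0, -1.0]]
wrist_force: [-0.5, 0.5, -1.5]
opening: 0.751
finger_force: 66.4
```

Request:
{"fn": "move_arm", "kwargs": {
  "rows": [
    [0,0,0,0,0,0,0.5],
    [0,0,0,0,0,0,0.5],
    [0,0,0,0,0,0,0.5],
    [0,0,0,0,0,0,0.5],
    [0,0,0,0,0,0,0.5]
  ]
}}

```text
time: 16.07
position: [0.5971, -0.3017, 0.134]
tool_rot: [[-1.0, -0.001, -0.0], [-0.001, 1.0, 0.0], [0.0, 0.0, -1.0]]
wrist_force: [0.9, -0.3, -1.4]
opening: 0.75
finger_force: 66.4
```

```bash
cat >> h.py <<'E'
def held(zr):
    s=manip.get_state(); zb=s["position"][2]+.006; print(s["position"],s["opening"],s["finger_force"])
    c=manip.camera("scene")
    p=proj(c,[[.5973,-.3025,zb+.062],[.5973,-.3025,zr]])
    for a,z in ((p[0],zb+.062),(p[1],zr)): print(rimR(c,a,z))
E
python3 - <<'E' 2>/dev/null
from h import *
held(.108)
E
```

```text
[ 0.59712509 -0.30170957  0.13401484] 0.7502260114488923 66.44910771399736
(array([ 0.597 , -0.3017]), 206, np.float64(0.64))
(array([ 0.5973, -0.3025]), 177, np.float64(0.97))
```

Request:
{"fn": "move_arm", "kwargs": {
  "rows": [
    [0,0,0,0,-0.06,1,0.5],
    [0,0,0,0,-0.06,2,0.5],
    [0,0,0,0,-0.06,3,0.5],
    [0,0,0,0,-0.06,3.5,0.5],
    [0,0,0,0,-0.06,4,0.5]
  ]
}}

```text
time: 16.53
position: [0.5961, -0.3027, 0.0919]
tool_rot: [[-1.0, 0.0, -0.002], [0.0, 1.0, 0.002], [0.002, 0.002, -1.0]]
wrist_force: [0.0, 0.1, -1.3]
opening: 0.752
finger_force: 66.4
```

Request:
{"fn": "move_arm", "kwargs": {
  "rows": [
    [0,0,0,0,0,0.4,0.5],
    [0,0,0,0,0,0.8,0.5],
    [0,0,0,0,0,1.2,0.5],
    [0,0,0,0,0,1.4,0.5],
    [0,0,0,0,0,1.5,0.5]
  ]
}}

```text
time: 16.95
position: [0.5968, -0.3033, 0.0786]
tool_rot: [[-1.0, 0.0, -0.0], [0.0, 1.0, 0.0], [0.0, 0.0, -1.0]]
wrist_force: [0.8, 0.5, -0.9]
opening: 0.755
finger_force: 66.4
```

Request:
{"fn": "move_arm", "kwargs": {
  "rows": [
    [0,0,0,0,0,0.1,0.5],
    [0,0,0,0,0,0.2,0.5],
    [0,0,0,0,0,0.3,0.5],
    [0,0,0,0,0,0.4,0.5],
    [0,0,0,0,0,0.4,0.5]
  ]
}}

```text
time: 17.37
position: [0.5972, -0.3035, 0.0762]
tool_rot: [[-1.0, -0.0, 0.001], [-0.0, 1.0, -0.0], [-0.001, -0.0, -1.0]]
wrist_force: [-1.9, 1.3, 4.1]
opening: 0.75
finger_force: 66.9
```

Request:
{"fn": "move_arm", "kwargs": {
  "rows": [
    [0,0,0,0,0,0,1],
    [0,0,0,0,0,0,1],
    [0,0,0,0,0,0,1],
    [0,0,0,0,0,0,1],
    [0,0,0,0,0,0,1]
  ]
}}

```text
time: 17.78
position: [0.5969, -0.3033, 0.0747]
tool_rot: [[-1.0, 0.0, -0.0], [0.0, 1.0, 0.0], [0.0, 0.0, -1.0]]
wrist_force: [1.1, 0.0, -0.4]
opening: 1.0
finger_force: 0.0
```

Request:
{"fn": "move_arm", "kwargs": {
  "rows": [
    [0,0,0,0,0,-2,1],
    [0,0,0,0,0,-5,1],
    [0,0,0,0,0,-8,1],
    [0,0,0,0,0,-9,1],
    [0,0,0,0,0,-9,1]
  ]
}}

```text
time: 18.2
position: [0.599, -0.3049, 0.1692]
tool_rot: [[-1.0, 0.0, 0.006], [0.0, 1.0, -0.005], [-0.006, -0.005, -1.0]]
wrist_force: [1.6, 0.5, 0.0]
opening: 0.999
finger_force: 0.0
```

Request:
{"fn": "move_arm", "kwargs": {
  "rows": [
    [0,0,0,1,3,0,1],
    [0,0,0,2.2,6.5,0,1],
    [0,0,0,3.4,10,0,1],
    [0,0,0,4.6,13.5,0,1],
    [0,0,0,6,17,0,1]
  ]
}}

```text
time: 18.62
position: [0.5351, -0.1313, 0.1624]
tool_rot: [[-1.0, 0.001, -0.003], [0.0, 1.0, 0.002], [0.003, 0.002, -1.0]]
wrist_force: [0.7, 0.0, 0.4]
opening: 0.997
finger_force: 0.0
```

Request:
{"fn": "move_arm", "kwargs": {
  "rows": [
    [0,0,0,1.65,2.8,1,1],
    [0,0,0,1.65,2.8,4,1],
    [0,0,0,1.65,2.8,6,1],
    [0,0,0,1.65,2.8,8,1],
    [0,0,0,1.65,2.8,8,1]
  ]
}}

```text
time: 19.03
position: [0.5157, -0.103, 0.0786]
tool_rot: [[-1.0, -0.0, -0.01], [-0.0, 1.0, 0.005], [0.01, 0.005, -1.0]]
wrist_force: [0.3, 0.1, -0.8]
opening: 0.999
finger_force: 0.0
```

```bash
python3 - <<'E' 2>/dev/null
from h import *
c=manip.camera("scene"); cv2.imwrite("pics/s7.png",cv2.resize(c["img"][170:370,110:410],(780,520)))
print(rimR(c,(254,245),.072),rimR(c,proj(c,[[.5973,-.3025,.142]])[0],.142))
go((0.5205,-.1055,.004))
c=manip.camera("top"); print(rimR(c,proj(c,[[.5973,-.3025,.142]])[0],.142))
E
```

```text
(array([ 0.5217, -0.1058]), 172, np.float64(0.94)) (array([ 0.5964, -0.3028]), 228, np.float64(0.91))
turn [ 0.19 -0.42  0.  ] shift cm [-0.38 -0.2   7.71] pos [ 0.5172 -0.1038  0.0811]
(array([ 0.5953, -0.3033]), 124, np.float64(1.0))
```

View pics/s7.png

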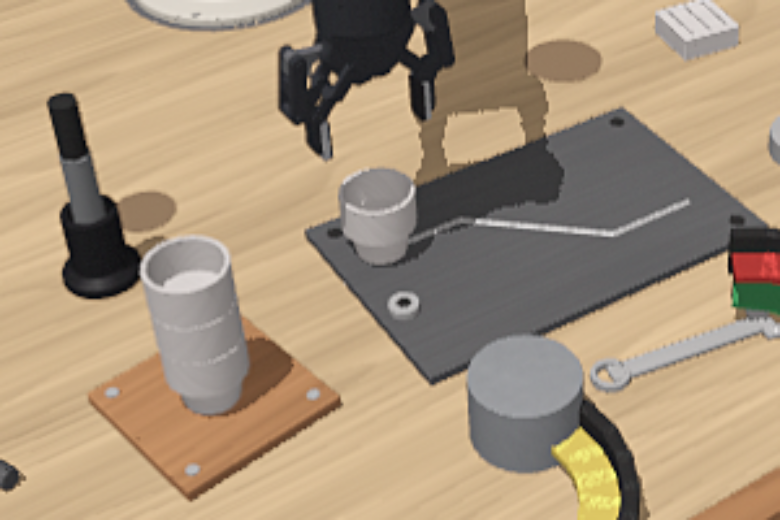

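Request:
{"fn": "move_arm", "kwargs": {
  "rows": [
    [0,0,0,0,0,2,1],
    [0,0,0,0,0,4,1],
    [0,0,0,0,0,6,1],
    [0,0,0,0,0,8.1,1],
    [0,0,0,0,0,8.1,1]
  ]
}}

```text
time: 19.55
position: [0.5181, -0.1045, 0.0012]
tool_rot: [[-1.0, 0.0, -0.005], [0.0, 1.0, 0.002], [0.005, 0.002, -1.0]]
wrist_force: [-1.1, 0.2, -0.3]
opening: 0.998
finger_force: 0.0
```

Request:
{"fn": "move_arm", "kwargs": {
  "rows": [
    [0,0,0,0,0,0,1],
    [0,0,0,0,0,0,1],
    [0,0,0,0,0,0,1],
    [0,0,0,0,0,0,0.5],
    [0,0,0,0,0,0,0.5]
  ]
}}

```text
time: 19.97
position: [0.5214, -0.1058, 0.0052]
tool_rot: [[-1.0, 0.0, 0.002], [0.0, 1.0, -0.001], [-0.002, -0.001, -1.0]]
wrist_force: [0.0, -0.1, 3.1]
opening: 0.75
finger_force: 2.1
```

Request:
{"fn": "move_arm", "kwargs": {
  "rows": [
    [0,0,0,0,0,0,0.5],
    [0,0,0,0,0,0,0.5],
    [0,0,0,0,0,0,0.5],
    [0,0,0,0,0,0,0.5],
    [0,0,0,0,0,-1,0.5]
  ]
}}

```text
time: 20.38
position: [0.5193, -0.1048, 0.0131]
tool_rot: [[-1.0, 0.0, -0.002], [0.0, 1.0, 0.001], [0.002, 0.001, -1.0]]
wrist_force: [-0.6, 0.2, -2.1]
opening: 0.738
finger_force: 66.0
```

Request:
{"fn": "move_arm", "kwargs": {
  "rows": [
    [0,0,0,0,0,-2,0.5],
    [0,0,0,0,0,-5,0.5],
    [0,0,0,0,0,-8,0.5],
    [0,0,0,0,0,-11,0.5],
    [0,0,0,0,0,-14,0.5]
  ]
}}

```text
time: 20.8
position: [0.5198, -0.105, 0.1555]
tool_rot: [[-1.0, -0.0, -0.001], [-0.0, 1.0, 0.0], [0.001, 0.0, -1.0]]
wrist_force: [0.5, 0.4, -0.6]
opening: 0.741
finger_force: 66.0
```

Request:
{"fn": "move_arm", "kwargs": {
  "rows": [
    [0,0,0,-1,-2.5,-1,0.5],
    [0,0,0,-2,-5,-1,0.5],
    [0,0,0,-3,-8,-1,0.5],
    [0,0,0,-4,-11,-1,0.5],
    [0,0,0,-5,-14,-1,0.5]
  ]
}}

```text
time: 21.22
position: [0.5704, -0.2463, 0.1642]
tool_rot: [[-1.0, -0.0, -0.0], [-0.0, 1.0, 0.0], [0.0, 0.0, -1.0]]
wrist_force: [0.8, 0.2, -0.6]
opening: 0.737
finger_force: 66.1
```

Request:
{"fn": "move_arm", "kwargs": {
  "rows": [
    [0,0,0,-1.2,-2.8,0,0.5],
    [0,0,0,-2,-5,0,0.5],
    [0,0,0,-2.5,-5.73,0,0.5],
    [0,0,0,-2.5,-5.73,0,0.5],
    [0,0,0,-2.5,-5.73,0,0.5]
  ]
}}

```text
time: 21.63
position: [0.595, -0.3023, 0.1637]
tool_rot: [[-1.0, 0.0, -0.001], [0.0, 1.0, 0.001], [0.001, 0.001, -1.0]]
wrist_force: [-0.2, 0.1, -1.2]
opening: 0.737
finger_force: 66.2
```

Request:
{"fn": "move_arm", "kwargs": {
  "rows": [
    [0,0,0,0,0,0,0.5],
    [0,0,0,0,0,0,0.5],
    [0,0,0,0,0,0,0.5],
    [0,0,0,0,0,0,0.5],
    [0,0,0,0,0,0,0.5]
  ]
}}

```text
time: 22.05
position: [0.5954, -0.3021, 0.1641]
tool_rot: [[-1.0, -0.0, 0.0], [-0.0, 1.0, -0.0], [-0.0, -0.0, -1.0]]
wrist_force: [0.8, 0.7, -1.6]
opening: 0.74
finger_force: 66.2
```

```bash
python3 - <<'E' 2>/dev/null
from h import *
held(.142)
E
```

```text
[ 0.59538151 -0.30210601  0.1640858 ] 0.7395909599865035 66.19072827044874
(array([ 0.595 , -0.3013]), 233, np.float64(0.71))
(array([ 0.5966, -0.303 ]), 178, np.float64(0.96))
```

Request:
{"fn": "move_arm", "kwargs": {
  "rows": [
    [0,0,0,-0.12,-0.13,0.8,0.5],
    [0,0,0,-0.12,-0.13,1.6,0.5],
    [0,0,0,-0.12,-0.13,2.4,0.5],
    [0,0,0,-0.12,-0.13,3,0.5],
    [0,0,0,-0.12,-0.13,3.6,0.5]
  ]
}}

```text
time: 22.52
position: [0.5961, -0.3036, 0.1263]
tool_rot: [[-1.0, 0.0, -0.001], [0.0, 1.0, 0.001], [0.001, 0.001, -1.0]]
wrist_force: [-0.0, 0.5, -1.5]
opening: 0.739
finger_force: 66.2
```

Request:
{"fn": "move_arm", "kwargs": {
  "rows": [
    [0,0,0,0,0,0.4,0.5],
    [0,0,0,0,0,0.8,0.5],
    [0,0,0,0,0,1.2,0.5],
    [0,0,0,0,0,1.4,0.5],
    [0,0,0,0,0,1.5,0.5]
  ]
}}

```text
time: 22.93
position: [0.5965, -0.3039, 0.1125]
tool_rot: [[-1.0, 0.0, -0.0], [0.0, 1.0, 0.0], [0.0, 0.0, -1.0]]
wrist_force: [0.2, 0.7, -0.8]
opening: 0.735
finger_force: 66.2
```

Request:
{"fn": "move_arm", "kwargs": {
  "rows": [
    [0,0,0,0,0,0.1,0.5],
    [0,0,0,0,0,0.2,0.5],
    [0,0,0,0,0,0.3,0.5],
    [0,0,0,0,0,0.4,0.5],
    [0,0,0,0,0,0.4,0.5]
  ]
}}

```text
time: 23.35
position: [0.5969, -0.3041, 0.1096]
tool_rot: [[-1.0, -0.0, 0.001], [-0.0, 1.0, -0.0], [-0.001, -0.0, -1.0]]
wrist_force: [-0.3, 0.9, 1.7]
opening: 0.739
finger_force: 66.4
```

Request:
{"fn": "move_arm", "kwargs": {
  "rows": [
    [0,0,0,0,0,0,1],
    [0,0,0,0,0,0,1],
    [0,0,0,0,0,0,1],
    [0,0,0,0,0,0,1],
    [0,0,0,0,0,0,1]
  ]
}}

```text
time: 23.77
position: [0.5966, -0.3039, 0.1089]
tool_rot: [[-1.0, 0.0, 0.0], [0.0, 1.0, -0.0], [-0.0, -0.0, -1.0]]
wrist_force: [0.1, -0.9, 0.2]
opening: 0.999
finger_force: 0.0
```

Request:
{"fn": "move_arm", "kwargs": {
  "rows": [
    [0,0,0,0,0,-2,1],
    [0,0,0,0,0,-5,1],
    [0,0,0,0,0,-8,1],
    [0,0,0,0,0,-11,1],
    [0,0,0,0,0,-11,1]
  ]
}}

```text
time: 24.18
position: [0.5997, -0.3061, 0.2275]
tool_rot: [[-1.0, 0.0, 0.01], [-0.0, 1.0, -0.008], [-0.01, -0.008, -1.0]]
wrist_force: [0.7, -0.4, 1.4]
opening: 1.002
finger_force: 0.0
```

Request:
{"fn": "move_arm", "kwargs": {
  "rows": [
    [0,0,0,2,3,0,1],
    [0,0,0,4,6,0,1],
    [0,0,0,6,9,0,1],
    [0,0,0,8,12,0,1],
    [0,0,0,10,15,0,1]
  ]
}}

```text
time: 24.6
position: [0.4955, -0.1526, 0.2186]
tool_rot: [[-1.0, 0.0, 0.0], [0.0, 1.0, 0.0], [-0.0, 0.0, -1.0]]
wrist_force: [0.8, 0.0, 0.7]
opening: 0.999
finger_force: 0.0
```

```bash
python3 - <<'E' 2>/dev/null
from h import *
np.set_printoptions(precision=4,suppress=True)
for n in ("scene","top"):
    c=manip.camera(n); cv2.imwrite(f"pics/p_{n}.png",c["img"]); np.save(f"{n}.npy",c,allow_pickle=True)
    print(n,rimR(c,proj(c,[[.597,-.303,.176]])[0],.176))
    for t in("probe","stand_floor"):
      for d in manip.trace(c,t):
        P=cloud(c,d["pixels"]); print(t,round(d["score"],2),d["at"],len(P))
        if len(P)<30: continue
        for a,b in ((.0,.02),(.06,.075),(.08,.1),(.1,.12),(.13,.15),(.15,.17),(.176,.19)):
            q=P[(P[:,2]>a)&(P[:,2]<b)&(abs(P[:,0]-.41)<.06)&(abs(P[:,1]+.3)<.06)]
            if len(q)>3: print(a,b,len(q),q.mean(0),q[:,:2].min(0),q[:,:2].max(0))
go((.41,-.3,.22))
E
```

```text
scene (array([ 0.5962, -0.3032]), 255, np.float64(0.92))
probe 0.71 [138.3, 228.2] 670
0.06 0.075 49 [ 0.4111 -0.3111  0.0698] [ 0.3915 -0.3229] [ 0.4215 -0.2939]
0.08 0.1 91 [ 0.4111 -0.3124  0.0903] [ 0.3982 -0.3232] [ 0.4168 -0.2982]
0.1 0.12 99 [ 0.4106 -0.3126  0.1101] [ 0.4014 -0.3239] [ 0.4181 -0.2974]
0.13 0.15 95 [ 0.4093 -0.313   0.1398] [ 0.3948 -0.3235] [ 0.4159 -0.2995]
0.15 0.17 102 [ 0.4093 -0.3122  0.1597] [ 0.3952 -0.3227] [ 0.4164 -0.2987]
0.176 0.19 74 [ 0.4031 -0.3113  0.1798] [ 0.3882 -0.3218] [ 0.4144 -0.299 ]
stand_floor 0.73 [148.1, 267.8] 768
0.0 0.02 277 [ 0.4201 -0.317   0.0118] [ 0.3813 -0.344 ] [ 0.4377 -0.2826]
0.06 0.075 165 [ 0.4129 -0.3137  0.0672] [ 0.3855 -0.3349] [ 0.4293 -0.289 ]
stand_floor 0.34 [139.6, 235.0] 561
0.06 0.075 38 [ 0.4108 -0.3118  0.0705] [ 0.4035 -0.3229] [ 0.4167 -0.299 ]
0.08 0.1 84 [ 0.4116 -0.3129  0.0903] [ 0.4026 -0.3232] [ 0.4168 -0.3013]
0.1 0.12 93 [ 0.4109 -0.3133  0.1102] [ 0.4022 -0.3239] [ 0.4181 -0.301 ]
0.13 0.15 93 [ 0.4093 -0.3133  0.1398] [ 0.3948 -0.3235] [ 0.4159 -0.3005]
0.15 0.17 97 [ 0.4098 -0.3122  0.1597] [ 0.3993 -0.3227] [ 0.4164 -0.3003]
0.176 0.19 52 [ 0.4057 -0.3115  0.1798] [ 0.3936 -0.3213] [ 0.4144 -0.3023]
top (array([ 0.595 , -0.3039]), 103, np.float64(1.0))
probe 0.74 [452.6, 322.5] 199
0.06 0.075 6 [ 0.4003 -0.3118  0.0675] [ 0.3896 -0.3274] [ 0.414  -0.3013]
0.08 0.1 12 [ 0.3988 -0.3047  0.0895] [ 0.3909 -0.315 ] [ 0.4146 -0.3006]
0.1 0.12 16 [ 0.4016 -0.3035  0.1102] [ 0.3898 -0.3087] [ 0.4129 -0.3   ]
0.13 0.15 24 [ 0.4024 -0.3046  0.1396] [ 0.3908 -0.3124] [ 0.4137 -0.3014]
0.15 0.17 25 [ 0.4038 -0.3037  0.1602] [ 0.3922 -0.3088] [ 0.4123 -0.3008]
0.176 0.19 66 [ 0.4021 -0.3102  0.1789] [ 0.3907 -0.3195] [ 0.4126 -0.3014]
turn [-0.05  0.07 -0.03] shift cm [  8.73 -14.52  -0.06] pos [ 0.4974 -0.1548  0.2194]
```

View pics/p_scene.png

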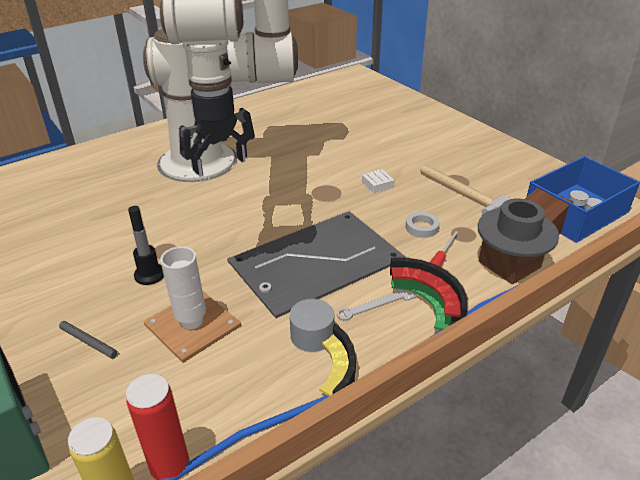

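```bash
cat > fit.py <<'E'
from h import *
np.set_printoptions(precision=4,suppress=True)
C={n:np.load(n+".npy",allow_pickle=True).item() for n in("scene","top")}
def axisfit(P):
    P=P[(P[:,2]>.082)&(P[:,2]<.176)]; P=P[np.hypot(P[:,0]-.403,P[:,1]+.311)<.03]
    R=np.where(P[:,2]<.128,.013,.012)
    f=lambda p:np.hypot(P[:,0]-p[0]-p[2]*(P[:,2]-.13),P[:,1]-p[1]-p[3]*(P[:,2]-.13))-R
    s=least_squares(f,[.402,-.311,0,0],loss="soft_l1",f_scale=.001); return s.x,len(P),np.median(abs(s.fun))
def ptseg(P,A,B):
    t=np.clip(((P-A)@(B-A))/((B-A)@(B-A)),0,1); return np.linalg.norm(P-A-t[:,None]*(B-A),axis=1)
def pl(v,P):
    V=v.reshape(4,2); return np.min([ptseg(P,V[i],V[i+1]) for i in range(3)],0)
if __name__=="__main__":
  for n,c in C.items():
    m=np.zeros((480,640),bool)
    if n=="scene": m[190:260,115:165]=1
    else: m[295:345,425:475]=1
    print(n,"probe",*axisfit(cloud(c,m)))
    # plate mask
    g=c["img"].astype(int).min(2); P0=np.array([[.45,-.16],[.45,.2],[.68,.2],[.68,-.16]])
    v,u=np.mgrid[0:480,0:640]; W=onz(c,np.c_[u.ravel(),v.ravel()],.012)[:,:2]
    ok=((W[:,0]>.47)&(W[:,0]<.66)&(W[:,1]>-.14)&(W[:,1]<.18)).reshape(480,640)
    m=(ok&(g>120)).astype(np.uint8); k,l,st,ce=cv2.connectedComponentsWithStats(m,connectivity=8)
    for i in range(1,k): 
        if st[i,4]>8: print("comp",i,st[i],onz(c,ce[i:i+1],.012)[0,:2])
    i=1+st[1:,4].argmax(); Q=W[(l==i).ravel()]; w=g.ravel()[(l==i).ravel()]-90
    lo,hi=Q[Q[:,1].argmin()],Q[Q[:,1].argmax()]
    v0=np.r_[lo,.525,-.06+.025,.625,.05,hi] if False else np.r_[lo,lo+(hi-lo)*[.05,.25],hi+(lo-hi)*[.05,.25],hi]
    s=least_squares(pl,v0,args=(Q,),loss="soft_l1",f_scale=.002); print("weld",s.x.reshape(4,2),len(Q),s.fun.mean(),"ext",Q[:,1].min(),Q[:,1].max())
    for d in manip.trace(c,"ref_top")[:0]: pass
E
python3 fit.py 2>&1 | tail -30
```

```text
scene probe [ 0.4006 -0.3102 -0.0089 -0.0033] 466 0.0010408628757317961
comp 6 [255 246 120  23 323] [0.5741 0.0165]
comp 7 [259 282  12  11  84] [ 0.5937 -0.1281]
weld [[ 0.5254 -0.1118]
 [ 0.5274 -0.0302]
 [ 0.6218  0.0668]
 [ 0.6257  0.204 ]] 323 0.0022053727582752704 ext -0.11174623254032595 0.14951598461478888
top probe [ 0.4014 -0.3137 -0.004   0.0037] 113 0.0003584431754694063
comp 1 [264 235  93  39 186] [0.575  0.0204]
comp 2 [365 240   8   9  49] [ 0.5997 -0.1306]
comp 3 [362 279  11  15  96] [ 0.4856 -0.1296]
weld [[ 0.5247 -0.0975]
 [ 0.5284 -0.0309]
 [ 0.6212  0.0649]
 [ 0.624   0.1509]] 186 0.0011430847784091736 ext -0.0970551378576505 0.1446723015294178
```

Run:
```python
from h import *
for n in("scene","top"):
    c=manip.camera(n)
    d=[d for d in manip.trace(c,"ref_top")]
    for e in d:
        P=cloud(c,e["pixels"]); 
        if len(P)==0: continue
        P=P[(abs(P[:,2]-.026)<.004)]; 
        if len(P)<30: continue
        r=cv2.minAreaRect((P[:,:2]*1000).astype(np.float32)); print(n,e["score"],e["at"],P.mean(0).round(4),len(P),r)
    d=manip.trace(c,"plate")[0]; P=cloud(c,d["pixels"]); P=P[abs(P[:,2]-.01)<.004]; P=P[(abs(P[:,0]-.56)<.14)&(abs(P[:,1]-.02)<.2)]; print("plate",cv2.minAreaRect((P[:,:2]*1000).astype(np.float32)))
```

```text
scene 0.57 [379.2, 180.8] [0.4123 0.3346 0.0259] 329 ((410.4349060058594, 336.22821044921875), (68.08108520507812, 70.69001007080078), 82.5431900024414)
plate ((576.09716796875, 17.749481201171875), (343.2915954589844, 226.5779266357422), 87.58576965332031)
top 0.9 [186.5, 316.2] [0.4093 0.3354 0.0255] 555 ((409.2906494140625, 335.93414306640625), (65.1189956665039, 63.858028411865234), 80.53634643554688)
plate ((574.3405151367188, 16.922271728515625), (338.1310729980469, 220.74618530273438), 88.0452651977539)
```

Request:
{"fn": "move_arm", "kwargs": {
  "rows": [
    [0,0,0,2,-3.2,0,1],
    [0,0,0,4,-6.4,0,1],
    [0,0,0,6,-9.6,0,1],
    [0,0,0,8,-12.8,0,1],
    [0,0,0,9.6,-15.85,0,1]
  ]
}}

```text
time: 25.72
position: [0.3992, -0.3139, 0.219]
tool_rot: [[-1.0, 0.0, -0.0], [0.0, 1.0, -0.0], [0.0, -0.0, -1.0]]
wrist_force: [0.6, -0.5, -0.4]
opening: 0.999
finger_force: 0.0
```

Request:
{"fn": "move_arm", "kwargs": {
  "rows": [
    [0,0,0,0,0,0,1],
    [0,0,0,0,0,0,1],
    [0,0,0,0,0,0,1],
    [0,0,0,0,0,0,1],
    [0,0,0,0,0,0,1]
  ]
}}

```text
time: 26.13
position: [0.4013, -0.3113, 0.2189]
tool_rot: [[-1.0, -0.002, 0.0], [-0.002, 1.0, 0.0], [-0.0, 0.0, -1.0]]
wrist_force: [-0.2, -0.4, -0.6]
opening: 1.001
finger_force: 0.0
```

```bash
python3 - <<'E'
from h import *
go((.401,-.312,.1))
for n in("scene","top"):
    c=manip.camera(n); np.save(f"{n}.npy",c,allow_pickle=True); cv2.imwrite(f"pics/w_{n}.png",c["img"])
a=cv2.imread("pics/w_top.png")[215:305,230:390]; b=cv2.imread("pics/w_scene.png")[215:320,220:410]
cv2.imwrite("pics/w.png",np.hstack([cv2.resize(a,(400,225*1),interpolation=cv2.INTER_CUBIC),cv2.resize(b,(400,225),interpolation=cv2.INTER_CUBIC)]))
E
python3 fit.py
```

```text
turn [0.02 0.   0.11] shift cm [ 0.03 -0.07 11.89] pos [ 0.4013 -0.3113  0.2189]
scene probe [ 0.4009 -0.3103  0.0075  0.0026] 462 0.0011202344143000876
comp 6 [255 246 120  23 322] [0.574  0.0162]
comp 7 [259 282  12  11  82] [ 0.5936 -0.128 ]
weld [[ 0.5254 -0.1118]
 [ 0.5274 -0.0301]
 [ 0.6216  0.0664]
 [ 0.626   0.2063]] 322 0.0022000608491519347 ext -0.11174623254032595 0.14951598461478888
top probe [ 0.4014 -0.3135 -0.0005  0.0061] 33 0.00020845396777540402
comp 1 [264 235  99  39 209] [0.5727 0.0139]
comp 2 [365 240   8   9  50] [ 0.5998 -0.1307]
weld [[ 0.5244 -0.1127]
 [ 0.5283 -0.0311]
 [ 0.6205  0.064 ]
 [ 0.6244  0.1511]] 209 0.0012165628343003083 ext -0.1126466416894341 0.1446723015294178
```

View pics/w.png

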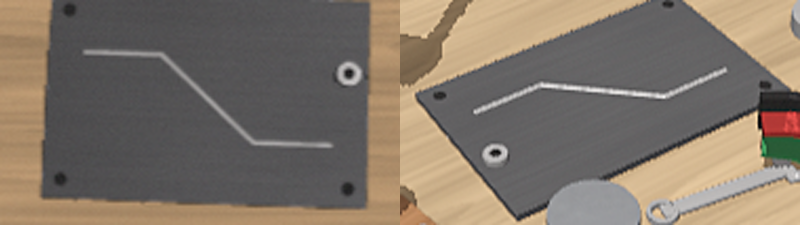

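Request:
{"fn": "move_arm", "kwargs": {
  "rows": [
    [0,0,0,0,-0.07,2,1],
    [0,0,0,0,-0.07,4.5,1],
    [0,0,0,0,-0.07,7,1],
    [0,0,0,0,-0.07,9.5,1],
    [0,0,0,0,-0.07,11.9,1]
  ]
}}

```text
time: 26.75
position: [0.4007, -0.3127, 0.0988]
tool_rot: [[-1.0, -0.0, 0.0], [-0.0, 1.0, -0.0], [-0.0, -0.0, -1.0]]
wrist_force: [-0.1, -1.0, -0.3]
opening: 1.001
finger_force: 0.0
```

Request:
{"fn": "move_arm", "kwargs": {
  "rows": [
    [0,0,0,0,0,0,1],
    [0,0,0,0,0,0,1],
    [0,0,0,0,0,0,1],
    [0,0,0,0,0,0,1],
    [0,0,0,0,0,0,1]
  ]
}}

```text
time: 27.17
position: [0.4016, -0.3142, 0.1018]
tool_rot: [[-1.0, -0.0, 0.002], [-0.0, 1.0, -0.003], [-0.002, -0.003, -1.0]]
wrist_force: [0.8, -0.7, -0.0]
opening: 1.002
finger_force: 0.0
```

Request:
{"fn": "move_arm", "kwargs": {
  "rows": [
    [0,0,0,0,0,0,0],
    [0,0,0,0,0,0,0],
    [0,0,0,0,0,0,0],
    [0,0,0,0,0,0,0],
    [0,0,0,0,0,0,0]
  ],
  "grip_force": 50
}}

```text
time: 27.58
position: [0.4006, -0.3131, 0.1]
tool_rot: [[-1.0, 0.0, 0.0], [0.0, 1.0, -0.0], [-0.0, -0.0, -1.0]]
wrist_force: [1.2, -0.4, -0.3]
opening: 0.297
finger_force: 0.0
```

Request:
{"fn": "move_arm", "kwargs": {
  "rows": [
    [0,0,0,0,0,0,0],
    [0,0,0,0,0,0,0],
    [0,0,0,0,0,0,0],
    [0,0,0,0,0,0,0],
    [0,0,0,0,0,0,0]
  ]
}}

```text
time: 28.0
position: [0.4007, -0.3131, 0.1001]
tool_rot: [[-1.0, 0.0, 0.0], [0.0, 1.0, -0.0], [-0.0, -0.0, -1.0]]
wrist_force: [-0.4, 0.9, 4.1]
opening: 0.268
finger_force: 48.8
```

Request:
{"fn": "move_arm", "kwargs": {
  "rows": [
    [0,0,0,0,0,0,0],
    [0,0,0,0,0,0,0],
    [0,0,0,0,0,0,0],
    [0,0,0,0,0,0,0],
    [0,0,0,0,0,0,0]
  ]
}}

```text
time: 28.42
position: [0.4007, -0.3131, 0.1001]
tool_rot: [[-1.0, 0.0, 0.0], [0.0, 1.0, -0.0], [-0.0, -0.0, -1.0]]
wrist_force: [0.3, 0.9, 4.1]
opening: 0.267
finger_force: 48.8
```

Run:
```python
from h import *
s=manip.get_state(); print(s["position"],s["q"],s["wrist_force"],s["wrist_torque"],s["opening"])
c=manip.camera("scene"); cv2.imwrite("pics/g.png",cv2.resize(c["img"][150:300,80:230],(600,600),interpolation=cv2.INTER_CUBIC))
```

```text
[ 0.40070678 -0.31312909  0.10005152] [-5.16455701e+01  4.99304488e+00  1.07677556e+02  4.58196290e-03
  6.73188542e+01 -1.41646420e+02] [0.29360778 0.88460553 4.05824954] [0.30531772 0.11699096 0.00587253] 0.2668793696140093
```

View pics/g.png

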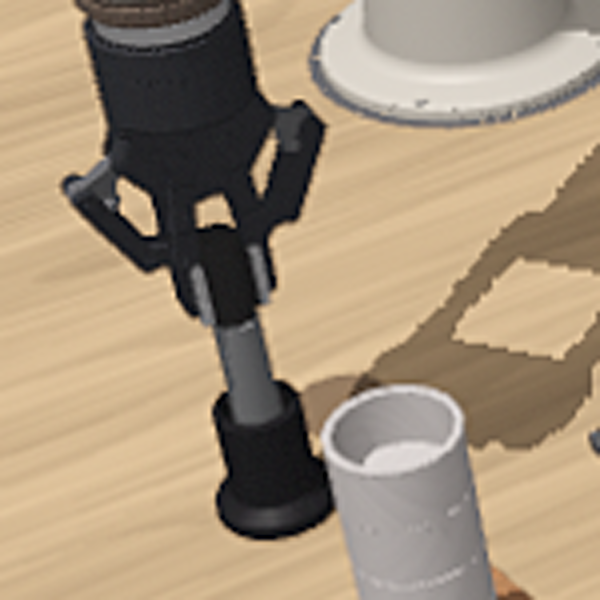

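Request:
{"fn": "move_arm", "kwargs": {
  "rows": [
    [0,0,0,0,0,-1,0],
    [0,0,0,0,0,-3,0],
    [0,0,0,0,0,-5,0],
    [0,0,0,0,0,-7,0],
    [0,0,0,0,0,-9,0]
  ]
}}

```text
time: 28.88
position: [0.4003, -0.3129, 0.1908]
tool_rot: [[-1.0, 0.0, -0.001], [0.0, 1.0, 0.0], [0.001, 0.0, -1.0]]
wrist_force: [0.3, -0.5, -1.0]
opening: 0.268
finger_force: 49.0
```

Request:
{"fn": "move_arm", "kwargs": {
  "rows": [
    [0,0,0,0,2,0,0],
    [0,0,0,0,5,0,0],
    [0,0,0,0,9,0,0],
    [0,0,0,0,13,0,0],
    [0,0,0,0,17,0,0]
  ]
}}

```text
time: 29.3
position: [0.4, -0.1416, 0.1899]
tool_rot: [[-1.0, 0.001, -0.0], [0.001, 1.0, -0.0], [0.0, -0.0, -1.0]]
wrist_force: [1.6, 1.1, -0.9]
opening: 0.27
finger_force: 49.2
```

Request:
{"fn": "move_arm", "kwargs": {
  "rows": [
    [0,0,0,0,4,0,0],
    [0,0,0,0,8,0,0],
    [0,0,0,0,12,0,0],
    [0,0,0,0,16,0,0],
    [0,0,0,0,19,0,0]
  ]
}}

```text
time: 29.72
position: [0.3999, 0.0495, 0.1901]
tool_rot: [[-1.0, -0.001, 0.0], [-0.001, 1.0, 0.0], [-0.0, 0.0, -1.0]]
wrist_force: [-0.0, 0.1, -0.4]
opening: 0.272
finger_force: 49.3
```

Request:
{"fn": "move_arm", "kwargs": {
  "rows": [
    [0,0,0,0,4,0,0],
    [0,0,0,0,8,0,0],
    [0,0,0,0,12,0,0],
    [0,0,0,0,15,0,0],
    [0,0,0,0,17,0,0]
  ]
}}

```text
time: 30.13
position: [0.3998, 0.2197, 0.19]
tool_rot: [[-1.0, -0.003, -0.0], [-0.003, 1.0, 0.0], [0.0, 0.0, -1.0]]
wrist_force: [0.1, -1.0, -1.5]
opening: 0.269
finger_force: 49.3
```

Request:
{"fn": "move_arm", "kwargs": {
  "rows": [
    [0,0,0,-0.9,3,0,0],
    [0,0,0,-0.9,6,0,0],
    [0,0,0,-0.9,9,0,0],
    [0,0,0,-0.9,11.9,0,0],
    [0,0,0,-0.9,11.9,0,0]
  ]
}}

```text
time: 30.55
position: [0.4089, 0.3398, 0.1898]
tool_rot: [[-1.0, -0.004, -0.0], [-0.004, 1.0, 0.002], [0.0, 0.002, -1.0]]
wrist_force: [-0.7, -0.3, -1.4]
opening: 0.268
finger_force: 49.5
```

Request:
{"fn": "move_arm", "kwargs": {
  "rows": [
    [0,0,0,0,0,0,0],
    [0,0,0,0,0,0,0],
    [0,0,0,0,0,0,0],
    [0,0,0,0,0,0,0],
    [0,0,0,0,0,0,0]
  ]
}}

```text
time: 30.97
position: [0.4099, 0.3351, 0.19]
tool_rot: [[-1.0, 0.001, 0.0], [0.001, 1.0, -0.0], [-0.0, -0.0, -1.0]]
wrist_force: [0.3, 0.4, -1.9]
opening: 0.265
finger_force: 49.5
```

Run:
```python
from h import *
s=manip.get_state(); print(s["position"],s["wrist_force"],s["opening"])
for n in("scene","top"):
    c=manip.camera(n); np.save(f"{n}.npy",c,allow_pickle=True); cv2.imwrite(f"pics/r_{n}.png",c["img"])
    for e in manip.trace(c,"ref_top"):
        P=cloud(c,e["pixels"]); P=P[(abs(P[:,2]-.026)<.004)] if len(P) else P
        if len(P)>30: print(n,e["score"],e["at"],P.mean(0).round(4),len(P),cv2.minAreaRect((P[:,:2]*1000).astype(np.float32)))
    for e in manip.trace(c,"probe"):
        P=cloud(c,e["pixels"]); P=P[np.hypot(P[:,0]-s["position"][0],P[:,1]-s["position"][1])<.05] if len(P) else P
        if len(P)<20: continue
        P=P[(P[:,2]>.095)&(P[:,2]<.24)]; zt=s["position"][2]-.09
        Rr=np.interp(P[:,2]-zt,[0,.035,.118,.1181],[.004,.013,.013,.012])
        f=lambda p:np.hypot(P[:,0]-p[0]-p[2]*(P[:,2]-zt),P[:,1]-p[1]-p[3]*(P[:,2]-zt))-Rr
        r=least_squares(f,[*s["position"][:2],0,0],loss="soft_l1",f_scale=.001); print(n,"probe tip",r.x.round(4),len(P),np.median(abs(r.fun)),P[:,2].min())
im=c=np.load("scene.npy",allow_pickle=True).item()["img"]; cv2.imwrite("pics/r.png",cv2.resize(im[80:230,310:460],(600,600),interpolation=cv2.INTER_CUBIC))
```

```text
[0.40985924 0.33512679 0.19002383] [ 0.28828733  0.37734291 -1.89413219] 0.26530055479101194
scene 0.82 [381.1, 178.6] [0.4123 0.3345 0.0258] 315 ((410.31170654296875, 334.09002685546875), (68.03765106201172, 69.4619140625), 78.80596160888672)
scene probe tip [ 0.4107  0.3379 -0.004  -0.0077] 430 0.0013741585267231307 0.09973602319772334
top 0.79 [187.7, 317.1] [0.4101 0.3332 0.0254] 527 ((409.3271789550781, 335.41741943359375), (64.81324768066406, 64.33185577392578), 81.30463409423828)
```

View pics/r.png

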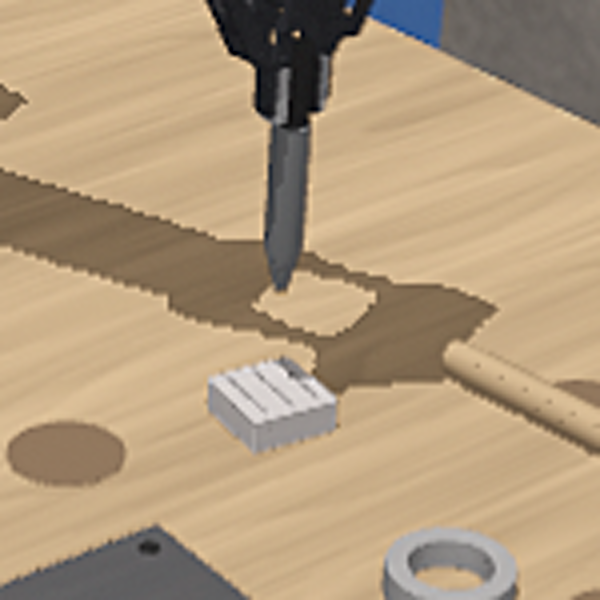

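Request:
{"fn": "move_arm", "kwargs": {
  "rows": [
    [0,0,0,0,0,2,0],
    [0,0,0,0,0,4,0],
    [0,0,0,0,0,5.5,0],
    [0,0,0,0,0,6.3,0],
    [0,0,0,0,0,6.6,0]
  ]
}}

```text
time: 31.68
position: [0.4086, 0.3354, 0.1223]
tool_rot: [[-1.0, 0.0, -0.003], [0.0, 1.0, -0.001], [0.003, -0.001, -1.0]]
wrist_force: [0.1, 0.7, -1.4]
opening: 0.267
finger_force: 49.6
```

Request:
{"fn": "move_arm", "kwargs": {
  "rows": [
    [0,0,0,0,0,0.2,0],
    [0,0,0,0,0,0.4,0],
    [0,0,0,0,0,0.55,0],
    [0,0,0,0,0,0.65,0],
    [0,0,0,0,0,0.7,0]
  ]
}}

```text
time: 32.1
position: [0.41, 0.3361, 0.1174]
tool_rot: [[-1.0, -0.0, 0.001], [-0.0, 1.0, 0.0], [-0.001, 0.0, -1.0]]
wrist_force: [0.1, -0.2, -1.6]
opening: 0.261
finger_force: 49.6
```

Request:
{"fn": "move_arm", "kwargs": {
  "rows": [
    [0,0,0,0,0,0.02,0],
    [0,0,0,0,0,0.05,0],
    [0,0,0,0,0,0.05,0],
    [0,0,0,0,0,0.05,0],
    [0,0,0,0,0,0.05,0]
  ]
}}

```text
time: 32.52
position: [0.4097, 0.3359, 0.1165]
tool_rot: [[-1.0, 0.0, 0.0], [0.0, 1.0, 0.0], [-0.0, 0.0, -1.0]]
wrist_force: [-0.0, -0.1, -1.1]
opening: 0.268
finger_force: 49.6
```

Request:
{"fn": "move_arm", "kwargs": {
  "rows": [
    [0,0,0,0,0,0.05,0],
    [0,0,0,0,0,0.05,0],
    [0,0,0,0,0,0.05,0],
    [0,0,0,0,0,0.05,0],
    [0,0,0,0,0,0.05,0]
  ]
}}

```text
time: 32.93
position: [0.4098, 0.336, 0.1161]
tool_rot: [[-1.0, 0.0, 0.0], [0.0, 1.0, 0.0], [-0.0, 0.0, -1.0]]
wrist_force: [-0.1, -0.5, 0.4]
opening: 0.264
finger_force: 49.7
```

Request:
{"fn": "move_arm", "kwargs": {
  "rows": [
    [0,0,0,0,0,0.04,0],
    [0,0,0,0,0,0.04,0],
    [0,0,0,0,0,0.04,0],
    [0,0,0,0,0,0.04,0],
    [0,0,0,0,0,0.04,0]
  ]
}}

```text
time: 33.35
position: [0.41, 0.3361, 0.116]
tool_rot: [[-1.0, 0.0, 0.001], [0.0, 1.0, 0.0], [-0.001, 0.0, -1.0]]
wrist_force: [-0.3, -0.7, 5.2]
opening: 0.268
finger_force: 50.1
```

Request:
{"fn": "move_arm", "kwargs": {
  "rows": [
    [0,0,0,0,0,0,0],
    [0,0,0,0,0,0,0],
    [0,0,0,0,0,0,0],
    [0,0,0,0,0,0,0],
    [0,0,0,0,0,0,0]
  ]
}}

```text
time: 33.77
position: [0.41, 0.336, 0.116]
tool_rot: [[-1.0, 0.0, 0.001], [0.0, 1.0, 0.0], [-0.001, 0.0, -1.0]]
wrist_force: [-0.4, -1.8, 6.1]
opening: 0.265
finger_force: 50.2
```

Request:
{"fn": "move_arm", "kwargs": {
  "rows": [
    [0,0,0,0,0,0,0],
    [0,0,0,0,0,0,0],
    [0,0,0,0,0,0,0],
    [0,0,0,0,0,0,0],
    [0,0,0,0,0,0,0]
  ]
}}

```text
time: 34.18
position: [0.41, 0.336, 0.116]
tool_rot: [[-1.0, 0.0, 0.001], [0.0, 1.0, 0.0], [-0.001, 0.0, -1.0]]
wrist_force: [-1.2, -0.8, 5.4]
opening: 0.263
finger_force: 50.2
```

Request:
{"fn": "move_arm", "kwargs": {
  "rows": [
    [0,0,0,0,0,0,0],
    [0,0,0,0,0,0,0],
    [0,0,0,0,0,0,0],
    [0,0,0,0,0,0,0],
    [0,0,0,0,0,0,0]
  ]
}}

```text
time: 34.6
position: [0.41, 0.3361, 0.1161]
tool_rot: [[-1.0, 0.0, 0.001], [0.0, 1.0, 0.0], [-0.001, 0.0, -1.0]]
wrist_force: [-1.4, -0.4, 5.0]
opening: 0.266
finger_force: 50.1
```

Request:
{"fn": "move_arm", "kwargs": {
  "rows": [
    [0,0,0,0,0,0,0],
    [0,0,0,0,0,-1,0],
    [0,0,0,0,0,-3,0],
    [0,0,0,0,0,-6,0],
    [0,0,0,0,0,-8,0]
  ]
}}

```text
time: 35.02
position: [0.4096, 0.336, 0.1973]
tool_rot: [[-1.0, -0.0, 0.0], [-0.0, 1.0, 0.0], [-0.0, 0.0, -1.0]]
wrist_force: [-0.1, 0.1, 0.1]
opening: 0.266
finger_force: 49.9
```

Request:
{"fn": "move_arm", "kwargs": {
  "rows": [
    [0,0,0,-1,-3,0,0],
    [0,0,0,-2,-6,0,0],
    [0,0,0,-3,-9,0,0],
    [0,0,0,-4,-12,0,0],
    [0,0,0,-5,-15,0,0]
  ]
}}

```text
time: 35.43
position: [0.4594, 0.1846, 0.1954]
tool_rot: [[-1.0, -0.0, -0.001], [-0.0, 1.0, 0.0], [0.001, 0.0, -1.0]]
wrist_force: [0.0, -0.5, -1.4]
opening: 0.268
finger_force: 49.6
```

Request:
{"fn": "move_arm", "kwargs": {
  "rows": [
    [0,0,0,-1,-3,0,0],
    [0,0,0,-2,-6,0,0],
    [0,0,0,-3,-9,0,0],
    [0,0,0,-4,-12,0,0],
    [0,0,0,-5,-15,0,0]
  ]
}}

```text
time: 35.85
position: [0.5095, 0.0345, 0.1953]
tool_rot: [[-1.0, 0.0, -0.001], [0.0, 1.0, 0.0], [0.001, 0.0, -1.0]]
wrist_force: [-0.2, 0.6, -0.6]
opening: 0.267
finger_force: 49.6
```

Request:
{"fn": "move_arm", "kwargs": {
  "rows": [
    [0,0,0,-0.4,-3,0,0],
    [0,0,0,-0.8,-6,0,0],
    [0,0,0,-1.1,-9,0,0],
    [0,0,0,-1.4,-12,0,0],
    [0,0,0,-1.5,-14.95,0,0]
  ]
}}

```text
time: 36.27
position: [0.5244, -0.115, 0.1953]
tool_rot: [[-1.0, 0.0, -0.001], [0.0, 1.0, 0.0], [0.001, 0.0, -1.0]]
wrist_force: [0.3, 0.0, -0.3]
opening: 0.269
finger_force: 49.6
```

Request:
{"fn": "move_arm", "kwargs": {
  "rows": [
    [0,0,0,0,0,0,0],
    [0,0,0,0,0,0,0],
    [0,0,0,0,0,0,0],
    [0,0,0,0,0,2,0],
    [0,0,0,0,0,4,0]
  ]
}}

```text
time: 36.68
position: [0.5257, -0.1127, 0.1565]
tool_rot: [[-1.0, -0.002, 0.003], [-0.002, 1.0, -0.001], [-0.003, -0.001, -1.0]]
wrist_force: [-0.1, -0.7, -0.2]
opening: 0.267
finger_force: 49.6
```

Request:
{"fn": "move_arm", "kwargs": {
  "rows": [
    [0,0,0,0,0,1,0],
    [0,0,0,0,0,2,0],
    [0,0,0,0,0,2,0],
    [0,0,0,0,0,2,0],
    [0,0,0,0,0,2,0]
  ]
}}

```text
time: 37.1
position: [0.5254, -0.1137, 0.1366]
tool_rot: [[-1.0, -0.0, 0.002], [-0.0, 1.0, -0.001], [-0.002, -0.001, -1.0]]
wrist_force: [-0.1, 0.2, -1.1]
opening: 0.268
finger_force: 49.6
```

Run:
```python
from h import *
s=manip.get_state(); print(s["position"],s["wrist_force"],s["opening"]); go((.5249,-.1135,.1031))
for n in("scene","top"):
    c=manip.camera(n)
    p=s["position"]; zt=p[2]-.09; u,v=proj(c,[[p[0],p[1],zt+.06]])[0].astype(int)
    m=np.zeros((480,640),bool); m[v-45:v+60,u-30:u+30]=1; P=cloud(c,m)
    P=P[np.hypot(P[:,0]-p[0],P[:,1]-p[1])<.02]; P=P[(P[:,2]>zt+.004)&(P[:,2]<zt+.115)]
    Rr=np.interp(P[:,2]-zt,[0,.035,.118],[.004,.013,.013])
    f=lambda q:np.hypot(P[:,0]-q[0]-q[2]*(P[:,2]-zt),P[:,1]-q[1]-q[3]*(P[:,2]-zt))-Rr
    r=least_squares(f,[p[0],p[1],0,0],loss="soft_l1",f_scale=.001); print(n,"tip",r.x.round(4),len(P),np.median(abs(r.fun)))
    if n=="scene": cv2.imwrite("pics/w2.png",cv2.resize(c["img"][200:320,200:360],(800,600),interpolation=cv2.INTER_CUBIC))
    q=proj(c,[[.5249,-.1135,.012]])[0]; print("start px",q, "tip px",proj(c,[[p[0],p[1],zt]]))
```

```text
[ 0.5253595  -0.11366199  0.13659797] [-0.10274149  0.16346211 -1.06773215] 0.26788256777191083
turn [-0.04  0.09  0.02] shift cm [0.05 0.02 3.35] pos [ 0.5254 -0.1137  0.1366]
scene tip [ 5.252e-01 -1.113e-01 -4.000e-04 -7.100e-03] 446 0.0009607560006138676
start px [254.1978093  267.17690071] tip px [[253.05842935 255.13295555]]
top tip [ 0.5254 -0.1137  0.      0.    ] 0 nan
start px [362.32332318 272.65235268] tip px [[363.52157546 271.52796962]]
  return _methods._mean(a, axis=axis, dtype=dtype,
  ret = ret.dtype.type(ret / rcount)
```

View pics/w2.png

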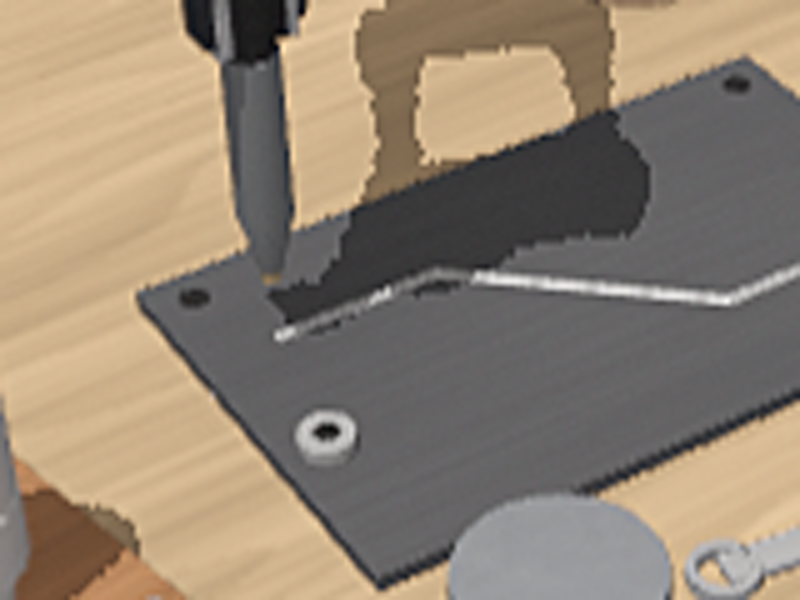

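Request:
{"fn": "move_arm", "kwargs": {
  "rows": [
    [0,0,0,0.05,-0.08,0.8,0],
    [0,0,0,0.05,-0.08,1.6,0],
    [0,0,0,0.05,-0.08,2.2,0],
    [0,0,0,0.05,-0.08,2.8,0],
    [0,0,0,0.05,-0.08,3.1,0]
  ]
}}

```text
time: 37.62
position: [0.5232, -0.1141, 0.1029]
tool_rot: [[-1.0, 0.0, -0.002], [0.0, 1.0, 0.001], [0.002, 0.001, -1.0]]
wrist_force: [-0.3, -0.3, -1.9]
opening: 0.266
finger_force: 49.6
```

Request:
{"fn": "move_arm", "kwargs": {
  "rows": [
    [0,0,0,0,0,0.1,0],
    [0,0,0,0,0,0.2,0],
    [0,0,0,0,0,0.2,0],
    [0,0,0,0,0,0.2,0],
    [0,0,0,0,0,0.2,0]
  ]
}}

```text
time: 38.03
position: [0.5244, -0.1145, 0.1029]
tool_rot: [[-1.0, 0.0, 0.001], [0.0, 1.0, -0.0], [-0.001, -0.0, -1.0]]
wrist_force: [-0.4, -0.3, -1.0]
opening: 0.264
finger_force: 49.6
```

Request:
{"fn": "move_arm", "kwargs": {
  "rows": [
    [0,0,0,0,0,0,0],
    [0,0,0,0,0,0,0],
    [0,0,0,0,0,0,0],
    [0,0,0,0,0,0,0],
    [0,0,0,0,0,0,0]
  ]
}}

```text
time: 38.45
position: [0.5241, -0.1144, 0.1026]
tool_rot: [[-1.0, 0.0, 0.0], [0.0, 1.0, -0.0], [-0.0, -0.0, -1.0]]
wrist_force: [-0.6, -0.1, -1.3]
opening: 0.269
finger_force: 49.6
```

Run:
```python
from h import *
s=manip.get_state(); print(s["position"],s["wrist_force"]); go((.5247,-.1145,.1028))
c=manip.camera("scene"); cv2.imwrite("pics/w3.png",cv2.resize(c["img"][220:310,230:350],(800,600),interpolation=cv2.INTER_CUBIC))
```

```text
[ 0.52414786 -0.11439021  0.1025509 ] [-0.57204939 -0.11669379 -1.32706248]
turn [-0.    0.01 -0.  ] shift cm [-0.06 -0.01 -0.02] pos [ 0.5241 -0.1144  0.1026]
```

View pics/w3.png

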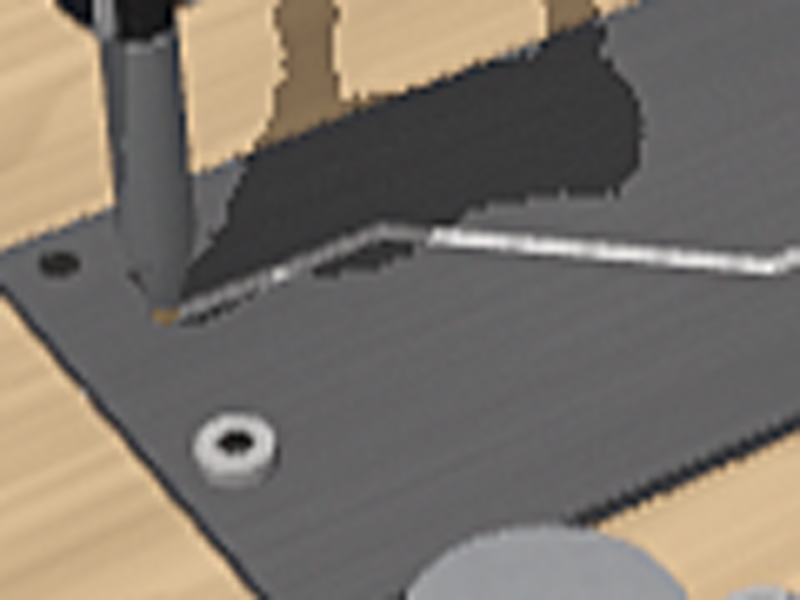

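Request:
{"fn": "move_arm", "kwargs": {
  "rows": [
    [0,0,0,-0.006,0.12,0,0],
    [0,0,0,-0.014,0.29,0,0],
    [0,0,0,-0.021,0.47,0,0],
    [0,0,0,-0.029,0.65,0,0],
    [0,0,0,-0.036,0.83,0,0]
  ]
}}

```text
time: 38.92
position: [0.5245, -0.1058, 0.1025]
tool_rot: [[-1.0, -0.0, -0.0], [-0.0, 1.0, 0.0], [0.0, 0.0, -1.0]]
wrist_force: [0.3, 0.1, -0.4]
opening: 0.274
finger_force: 49.6
```

Request:
{"fn": "move_arm", "kwargs": {
  "rows": [
    [0,0,0,-0.008,0.186,0,0],
    [0,0,0,-0.016,0.372,0,0],
    [0,0,0,-0.023,0.558,0,0],
    [0,0,0,-0.031,0.744,0,0],
    [0,0,0,-0.039,0.932,0,0]
  ]
}}

```text
time: 39.33
position: [0.5248, -0.0966, 0.1025]
tool_rot: [[-1.0, -0.0, -0.0], [-0.0, 1.0, 0.0], [0.0, 0.0, -1.0]]
wrist_force: [-0.0, 0.3, -1.0]
opening: 0.269
finger_force: 49.6
```

Request:
{"fn": "move_arm", "kwargs": {
  "rows": [
    [0,0,0,-0.008,0.186,0,0],
    [0,0,0,-0.016,0.372,0,0],
    [0,0,0,-0.023,0.558,0,0],
    [0,0,0,-0.031,0.744,0,0],
    [0,0,0,-0.039,0.932,0,0]
  ]
}}

```text
time: 39.75
position: [0.5253, -0.0873, 0.1025]
tool_rot: [[-1.0, 0.0, 0.0], [0.0, 1.0, -0.0], [-0.0, -0.0, -1.0]]
wrist_force: [-0.1, 0.4, -1.0]
opening: 0.269
finger_force: 49.6
```

Request:
{"fn": "move_arm", "kwargs": {
  "rows": [
    [0,0,0,-0.008,0.186,0,0],
    [0,0,0,-0.016,0.372,0,0],
    [0,0,0,-0.023,0.558,0,0],
    [0,0,0,-0.031,0.744,0,0],
    [0,0,0,-0.039,0.932,0,0]
  ]
}}

```text
time: 40.17
position: [0.5257, -0.078, 0.1025]
tool_rot: [[-1.0, 0.0, 0.0], [0.0, 1.0, -0.0], [-0.0, -0.0, -1.0]]
wrist_force: [0.3, -0.4, -1.2]
opening: 0.269
finger_force: 49.6
```

Request:
{"fn": "move_arm", "kwargs": {
  "rows": [
    [0,0,0,-0.008,0.186,0,0],
    [0,0,0,-0.016,0.372,0,0],
    [0,0,0,-0.023,0.558,0,0],
    [0,0,0,-0.031,0.744,0,0],
    [0,0,0,-0.039,0.932,0,0]
  ]
}}

```text
time: 40.58
position: [0.526, -0.0687, 0.1025]
tool_rot: [[-1.0, 0.0, -0.0], [0.0, 1.0, 0.0], [0.0, 0.0, -1.0]]
wrist_force: [0.1, -0.1, -1.9]
opening: 0.268
finger_force: 49.6
```

Request:
{"fn": "move_arm", "kwargs": {
  "rows": [
    [0,0,0,-0.008,0.186,0,0],
    [0,0,0,-0.016,0.372,0,0],
    [0,0,0,-0.023,0.558,0,0],
    [0,0,0,-0.031,0.744,0,0],
    [0,0,0,-0.039,0.932,0,0]
  ]
}}

```text
time: 41.0
position: [0.5264, -0.0593, 0.1025]
tool_rot: [[-1.0, 0.0, -0.0], [0.0, 1.0, -0.0], [0.0, -0.0, -1.0]]
wrist_force: [0.0, -0.4, -0.7]
opening: 0.264
finger_force: 49.6
```

Request:
{"fn": "move_arm", "kwargs": {
  "rows": [
    [0,0,0,-0.008,0.186,0,0],
    [0,0,0,-0.016,0.372,0,0],
    [0,0,0,-0.023,0.558,0,0],
    [0,0,0,-0.031,0.744,0,0],
    [0,0,0,-0.039,0.932,0,0]
  ]
}}

```text
time: 41.42
position: [0.5269, -0.05, 0.1025]
tool_rot: [[-1.0, 0.0, 0.0], [0.0, 1.0, -0.0], [-0.0, -0.0, -1.0]]
wrist_force: [-0.6, 0.1, -0.9]
opening: 0.269
finger_force: 49.6
```

Request:
{"fn": "move_arm", "kwargs": {
  "rows": [
    [0,0,0,-0.008,0.186,0,0],
    [0,0,0,-0.016,0.372,0,0],
    [0,0,0,-0.023,0.558,0,0],
    [0,0,0,-0.031,0.744,0,0],
    [0,0,0,-0.039,0.932,0,0]
  ]
}}

```text
time: 41.83
position: [0.5272, -0.0407, 0.1025]
tool_rot: [[-1.0, 0.0, -0.0], [0.0, 1.0, 0.0], [0.0, 0.0, -1.0]]
wrist_force: [0.8, -0.3, -1.4]
opening: 0.271
finger_force: 49.6
```

Request:
{"fn": "move_arm", "kwargs": {
  "rows": [
    [0,0,0,-0.008,0.186,0,0],
    [0,0,0,-0.016,0.372,0,0],
    [0,0,0,-0.023,0.558,0,0],
    [0,0,0,-0.03,0.72,0,0],
    [0,0,0,-0.035,0.85,0,0]
  ]
}}

```text
time: 42.25
position: [0.5276, -0.0322, 0.1025]
tool_rot: [[-1.0, -0.0, -0.0], [-0.0, 1.0, 0.0], [0.0, 0.0, -1.0]]
wrist_force: [-0.1, 0.3, -1.0]
opening: 0.269
finger_force: 49.6
```

Request:
{"fn": "move_arm", "kwargs": {
  "rows": [
    [0,0,0,0,0.07,0,0],
    [0,0,0,0,0.1,0,0],
    [0,0,0,0,0.1,0,0],
    [0,0,0,0,0.1,0,0],
    [0,0,0,0,0.1,0,0]
  ]
}}

```text
time: 42.67
position: [0.5276, -0.0314, 0.1025]
tool_rot: [[-1.0, 0.0, -0.0], [0.0, 1.0, -0.0], [0.0, -0.0, -1.0]]
wrist_force: [-0.0, -0.1, -0.6]
opening: 0.271
finger_force: 49.6
```

Run:
```python
from h import *
s=manip.get_state(); print(s["position"],s["wrist_force"]); go((.5276,-.0315,.1028)); go((.6208,.064,.1028))
c=manip.camera("scene"); cv2.imwrite("pics/w4.png",cv2.resize(c["img"][220:310,230:350],(800,600),interpolation=cv2.INTER_CUBIC))
```

```text
[ 0.5275574  -0.0314232   0.10249003] [-0.01487506 -0.07511177 -0.59708402]
turn [-0.   -0.   -0.01] shift cm [-0.   -0.01 -0.03] pos [ 0.5276 -0.0314  0.1025]
turn [-0.   -0.   -0.01] shift cm [-9.32  9.54 -0.03] pos [ 0.5276 -0.0314  0.1025]
```

View pics/w4.png

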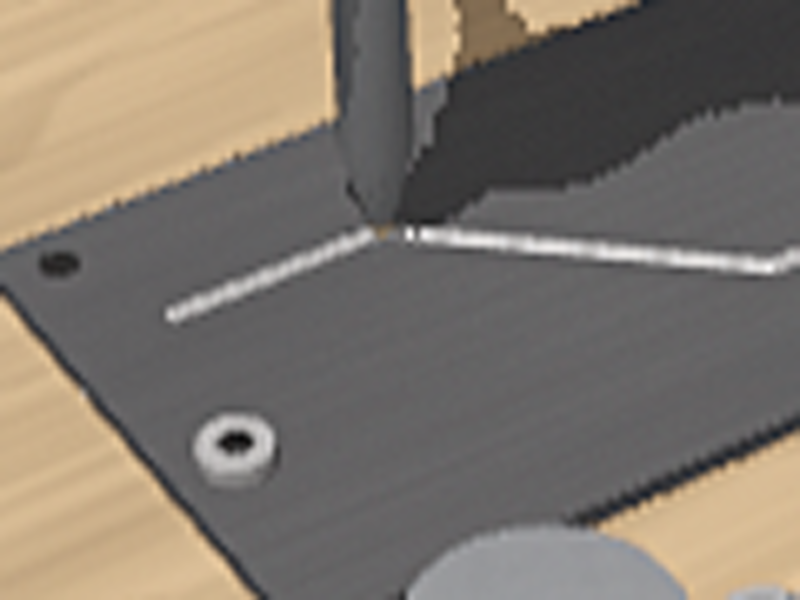

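Request:
{"fn": "move_arm", "kwargs": {
  "rows": [
    [0,0,0,-0.08,0.08,0,0],
    [0,0,0,-0.2,0.205,0,0],
    [0,0,0,-0.32,0.33,0,0],
    [0,0,0,-0.44,0.455,0,0],
    [0,0,0,-0.57,0.58,0,0]
  ]
}}

```text
time: 43.13
position: [0.5334, -0.0254, 0.1025]
tool_rot: [[-1.0, -0.0, 0.0], [-0.0, 1.0, -0.0], [-0.0, -0.0, -1.0]]
wrist_force: [-0.7, -0.4, 0.0]
opening: 0.27
finger_force: 49.6
```

Request:
{"fn": "move_arm", "kwargs": {
  "rows": [
    [0,0,0,-0.125,0.128,0,0],
    [0,0,0,-0.25,0.256,0,0],
    [0,0,0,-0.375,0.384,0,0],
    [0,0,0,-0.5,0.512,0,0],
    [0,0,0,-0.625,0.64,0,0]
  ]
}}

```text
time: 43.55
position: [0.5396, -0.019, 0.1025]
tool_rot: [[-1.0, -0.0, -0.0], [-0.0, 1.0, -0.0], [0.0, -0.0, -1.0]]
wrist_force: [-0.3, 0.4, -0.8]
opening: 0.269
finger_force: 49.6
```

Request:
{"fn": "move_arm", "kwargs": {
  "rows": [
    [0,0,0,-0.125,0.128,0,0],
    [0,0,0,-0.25,0.256,0,0],
    [0,0,0,-0.375,0.384,0,0],
    [0,0,0,-0.5,0.512,0,0],
    [0,0,0,-0.625,0.64,0,0]
  ]
}}

```text
time: 43.97
position: [0.5459, -0.0126, 0.1025]
tool_rot: [[-1.0, 0.0, -0.0], [0.0, 1.0, 0.0], [0.0, 0.0, -1.0]]
wrist_force: [-0.8, 0.2, -1.3]
opening: 0.265
finger_force: 49.6
```

Request:
{"fn": "move_arm", "kwargs": {
  "rows": [
    [0,0,0,-0.125,0.128,0,0],
    [0,0,0,-0.25,0.256,0,0],
    [0,0,0,-0.375,0.384,0,0],
    [0,0,0,-0.5,0.512,0,0],
    [0,0,0,-0.625,0.64,0,0]
  ]
}}

```text
time: 44.38
position: [0.5521, -0.0063, 0.1025]
tool_rot: [[-1.0, 0.0, -0.0], [0.0, 1.0, -0.0], [0.0, -0.0, -1.0]]
wrist_force: [-0.8, 0.1, -0.7]
opening: 0.269
finger_force: 49.6
```

Request:
{"fn": "move_arm", "kwargs": {
  "rows": [
    [0,0,0,-0.125,0.128,0,0],
    [0,0,0,-0.25,0.256,0,0],
    [0,0,0,-0.375,0.384,0,0],
    [0,0,0,-0.5,0.512,0,0],
    [0,0,0,-0.625,0.64,0,0]
  ]
}}

```text
time: 44.8
position: [0.5584, 0.0002, 0.1025]
tool_rot: [[-1.0, 0.0, -0.0], [0.0, 1.0, -0.0], [0.0, -0.0, -1.0]]
wrist_force: [0.2, 0.1, -0.5]
opening: 0.267
finger_force: 49.6
```

Request:
{"fn": "move_arm", "kwargs": {
  "rows": [
    [0,0,0,-0.125,0.128,0,0],
    [0,0,0,-0.25,0.256,0,0],
    [0,0,0,-0.375,0.384,0,0],
    [0,0,0,-0.5,0.512,0,0],
    [0,0,0,-0.625,0.64,0,0]
  ]
}}

```text
time: 45.22
position: [0.5647, 0.0066, 0.1025]
tool_rot: [[-1.0, 0.0, 0.0], [0.0, 1.0, -0.0], [-0.0, -0.0, -1.0]]
wrist_force: [-0.1, -0.0, -1.3]
opening: 0.268
finger_force: 49.6
```

Request:
{"fn": "move_arm", "kwargs": {
  "rows": [
    [0,0,0,-0.125,0.128,0,0],
    [0,0,0,-0.25,0.256,0,0],
    [0,0,0,-0.375,0.384,0,0],
    [0,0,0,-0.5,0.512,0,0],
    [0,0,0,-0.625,0.64,0,0]
  ]
}}

```text
time: 45.63
position: [0.5709, 0.013, 0.1025]
tool_rot: [[-1.0, -0.0, 0.0], [-0.0, 1.0, -0.0], [-0.0, -0.0, -1.0]]
wrist_force: [-0.1, -0.5, -2.2]
opening: 0.266
finger_force: 49.6
```

Request:
{"fn": "move_arm", "kwargs": {
  "rows": [
    [0,0,0,-0.125,0.128,0,0],
    [0,0,0,-0.25,0.256,0,0],
    [0,0,0,-0.375,0.384,0,0],
    [0,0,0,-0.5,0.512,0,0],
    [0,0,0,-0.625,0.64,0,0]
  ]
}}

```text
time: 46.05
position: [0.5772, 0.0194, 0.1025]
tool_rot: [[-1.0, 0.0, 0.0], [0.0, 1.0, -0.0], [-0.0, -0.0, -1.0]]
wrist_force: [-0.1, -0.7, -1.8]
opening: 0.268
finger_force: 49.6
```

Request:
{"fn": "move_arm", "kwargs": {
  "rows": [
    [0,0,0,-0.125,0.128,0,0],
    [0,0,0,-0.25,0.256,0,0],
    [0,0,0,-0.375,0.384,0,0],
    [0,0,0,-0.5,0.512,0,0],
    [0,0,0,-0.625,0.64,0,0]
  ]
}}

```text
time: 46.47
position: [0.5834, 0.0257, 0.1025]
tool_rot: [[-1.0, 0.0, 0.0], [0.0, 1.0, -0.0], [-0.0, -0.0, -1.0]]
wrist_force: [-0.2, -0.8, -1.7]
opening: 0.271
finger_force: 49.6
```

Request:
{"fn": "move_arm", "kwargs": {
  "rows": [
    [0,0,0,-0.125,0.128,0,0],
    [0,0,0,-0.25,0.256,0,0],
    [0,0,0,-0.375,0.384,0,0],
    [0,0,0,-0.5,0.512,0,0],
    [0,0,0,-0.625,0.64,0,0]
  ]
}}

```text
time: 46.88
position: [0.5896, 0.0321, 0.1025]
tool_rot: [[-1.0, 0.0, -0.0], [0.0, 1.0, -0.0], [0.0, -0.0, -1.0]]
wrist_force: [-0.2, 0.1, -1.4]
opening: 0.269
finger_force: 49.6
```

Request:
{"fn": "move_arm", "kwargs": {
  "rows": [
    [0,0,0,-0.125,0.128,0,0],
    [0,0,0,-0.25,0.256,0,0],
    [0,0,0,-0.375,0.384,0,0],
    [0,0,0,-0.5,0.512,0,0],
    [0,0,0,-0.625,0.64,0,0]
  ]
}}

```text
time: 47.3
position: [0.5959, 0.0385, 0.1025]
tool_rot: [[-1.0, 0.0, -0.0], [0.0, 1.0, 0.0], [0.0, 0.0, -1.0]]
wrist_force: [-0.9, 0.2, -1.1]
opening: 0.268
finger_force: 49.6
```

Request:
{"fn": "move_arm", "kwargs": {
  "rows": [
    [0,0,0,-0.125,0.128,0,0],
    [0,0,0,-0.25,0.256,0,0],
    [0,0,0,-0.375,0.384,0,0],
    [0,0,0,-0.5,0.512,0,0],
    [0,0,0,-0.625,0.64,0,0]
  ]
}}

```text
time: 47.72
position: [0.6021, 0.045, 0.1025]
tool_rot: [[-1.0, 0.0, 0.0], [0.0, 1.0, 0.0], [-0.0, 0.0, -1.0]]
wrist_force: [1.4, -0.9, -0.8]
opening: 0.265
finger_force: 49.6
```

Request:
{"fn": "move_arm", "kwargs": {
  "rows": [
    [0,0,0,-0.125,0.128,0,0],
    [0,0,0,-0.25,0.256,0,0],
    [0,0,0,-0.375,0.384,0,0],
    [0,0,0,-0.5,0.512,0,0],
    [0,0,0,-0.625,0.64,0,0]
  ]
}}

```text
time: 48.13
position: [0.6084, 0.0514, 0.1025]
tool_rot: [[-1.0, 0.0, -0.0], [0.0, 1.0, -0.0], [0.0, -0.0, -1.0]]
wrist_force: [-0.7, 0.3, -1.6]
opening: 0.266
finger_force: 49.6
```

Request:
{"fn": "move_arm", "kwargs": {
  "rows": [
    [0,0,0,-0.125,0.128,0,0],
    [0,0,0,-0.25,0.256,0,0],
    [0,0,0,-0.375,0.384,0,0],
    [0,0,0,-0.5,0.512,0,0],
    [0,0,0,-0.625,0.64,0,0]
  ]
}}

```text
time: 48.55
position: [0.6146, 0.0577, 0.1025]
tool_rot: [[-1.0, 0.0, -0.0], [0.0, 1.0, -0.0], [0.0, -0.0, -1.0]]
wrist_force: [0.2, 0.1, -0.9]
opening: 0.27
finger_force: 49.6
```

Request:
{"fn": "move_arm", "kwargs": {
  "rows": [
    [0,0,0,-0.125,0.128,0,0],
    [0,0,0,-0.25,0.256,0,0],
    [0,0,0,-0.375,0.384,0,0],
    [0,0,0,-0.5,0.512,0,0],
    [0,0,0,-0.58,0.6,0,0]
  ]
}}

```text
time: 48.97
position: [0.6205, 0.0638, 0.1025]
tool_rot: [[-1.0, -0.0, 0.0], [-0.0, 1.0, 0.0], [-0.0, 0.0, -1.0]]
wrist_force: [0.3, -0.5, -1.1]
opening: 0.268
finger_force: 49.6
```

Request:
{"fn": "move_arm", "kwargs": {
  "rows": [
    [0,0,0,-0.04,0.04,0,0],
    [0,0,0,-0.04,0.04,0,0],
    [0,0,0,-0.04,0.04,0,0],
    [0,0,0,-0.04,0.04,0,0],
    [0,0,0,-0.04,0.04,0,0]
  ]
}}

```text
time: 49.38
position: [0.6207, 0.064, 0.1025]
tool_rot: [[-1.0, 0.0, -0.0], [0.0, 1.0, -0.0], [0.0, -0.0, -1.0]]
wrist_force: [-0.7, -0.2, -0.9]
opening: 0.267
finger_force: 49.6
```

Run:
```python
from h import *
s=manip.get_state(); print(s["position"],s["wrist_force"]); go((.6208,.064,.1028)); go((.625,.1485,.1028))
```

```text
[0.62068095 0.06398094 0.10249217] [-0.71999102 -0.19241143 -0.8689494 ]
turn [-0.   -0.   -0.01] shift cm [-0.01  0.   -0.03] pos [0.6207 0.064  0.1025]
turn [-0.   -0.   -0.01] shift cm [-0.43  8.45 -0.03] pos [0.6207 0.064  0.1025]
```

Request:
{"fn": "move_arm", "kwargs": {
  "rows": [
    [0,0,0,-0.006,0.12,0,0],
    [0,0,0,-0.014,0.29,0,0],
    [0,0,0,-0.022,0.47,0,0],
    [0,0,0,-0.03,0.65,0,0],
    [0,0,0,-0.04,0.83,0,0]
  ]
}}

```text
time: 49.8
position: [0.6211, 0.0726, 0.1025]
tool_rot: [[-1.0, -0.0, 0.0], [-0.0, 1.0, 0.0], [-0.0, 0.0, -1.0]]
wrist_force: [-0.1, -0.3, -1.4]
opening: 0.268
finger_force: 49.6
```

Request:
{"fn": "move_arm", "kwargs": {
  "rows": [
    [0,0,0,-0.009,0.186,0,0],
    [0,0,0,-0.019,0.372,0,0],
    [0,0,0,-0.028,0.558,0,0],
    [0,0,0,-0.038,0.744,0,0],
    [0,0,0,-0.047,0.932,0,0]
  ]
}}

```text
time: 50.22
position: [0.6216, 0.0819, 0.1025]
tool_rot: [[-1.0, 0.0, 0.0], [0.0, 1.0, -0.0], [-0.0, -0.0, -1.0]]
wrist_force: [0.5, 0.0, -1.9]
opening: 0.265
finger_force: 49.6
```

Request:
{"fn": "move_arm", "kwargs": {
  "rows": [
    [0,0,0,-0.009,0.186,0,0],
    [0,0,0,-0.019,0.372,0,0],
    [0,0,0,-0.028,0.558,0,0],
    [0,0,0,-0.038,0.744,0,0],
    [0,0,0,-0.047,0.932,0,0]
  ]
}}

```text
time: 50.63
position: [0.6221, 0.0912, 0.1025]
tool_rot: [[-1.0, 0.0, -0.0], [0.0, 1.0, 0.0], [0.0, 0.0, -1.0]]
wrist_force: [0.2, -0.3, -0.9]
opening: 0.267
finger_force: 49.6
```

Request:
{"fn": "move_arm", "kwargs": {
  "rows": [
    [0,0,0,-0.009,0.186,0,0],
    [0,0,0,-0.019,0.372,0,0],
    [0,0,0,-0.028,0.558,0,0],
    [0,0,0,-0.038,0.744,0,0],
    [0,0,0,-0.047,0.932,0,0]
  ]
}}

```text
time: 51.05
position: [0.6225, 0.1005, 0.1025]
tool_rot: [[-1.0, 0.0, 0.0], [0.0, 1.0, 0.0], [-0.0, 0.0, -1.0]]
wrist_force: [0.1, -0.0, -0.8]
opening: 0.269
finger_force: 49.6
```

Request:
{"fn": "move_arm", "kwargs": {
  "rows": [
    [0,0,0,-0.009,0.186,0,0],
    [0,0,0,-0.019,0.372,0,0],
    [0,0,0,-0.028,0.558,0,0],
    [0,0,0,-0.038,0.744,0,0],
    [0,0,0,-0.047,0.932,0,0]
  ]
}}

```text
time: 51.47
position: [0.623, 0.1098, 0.1025]
tool_rot: [[-1.0, 0.0, -0.0], [0.0, 1.0, -0.0], [0.0, -0.0, -1.0]]
wrist_force: [-0.0, 0.4, -1.4]
opening: 0.275
finger_force: 49.6
```

Request:
{"fn": "move_arm", "kwargs": {
  "rows": [
    [0,0,0,-0.009,0.186,0,0],
    [0,0,0,-0.019,0.372,0,0],
    [0,0,0,-0.028,0.558,0,0],
    [0,0,0,-0.038,0.744,0,0],
    [0,0,0,-0.047,0.932,0,0]
  ]
}}

```text
time: 51.88
position: [0.6235, 0.1191, 0.1025]
tool_rot: [[-1.0, 0.0, -0.0], [0.0, 1.0, -0.0], [0.0, -0.0, -1.0]]
wrist_force: [-0.3, 0.0, -0.4]
opening: 0.266
finger_force: 49.6
```

Request:
{"fn": "move_arm", "kwargs": {
  "rows": [
    [0,0,0,-0.009,0.186,0,0],
    [0,0,0,-0.019,0.372,0,0],
    [0,0,0,-0.028,0.558,0,0],
    [0,0,0,-0.038,0.744,0,0],
    [0,0,0,-0.047,0.932,0,0]
  ]
}}

```text
time: 52.3
position: [0.624, 0.1284, 0.1025]
tool_rot: [[-1.0, 0.0, 0.0], [0.0, 1.0, -0.0], [-0.0, -0.0, -1.0]]
wrist_force: [-0.3, -0.1, -0.6]
opening: 0.265
finger_force: 49.6
```

Request:
{"fn": "move_arm", "kwargs": {
  "rows": [
    [0,0,0,-0.009,0.186,0,0],
    [0,0,0,-0.019,0.372,0,0],
    [0,0,0,-0.028,0.558,0,0],
    [0,0,0,-0.038,0.744,0,0],
    [0,0,0,-0.047,0.932,0,0]
  ]
}}

```text
time: 52.72
position: [0.6244, 0.1378, 0.1025]
tool_rot: [[-1.0, 0.0, -0.0], [0.0, 1.0, 0.0], [0.0, 0.0, -1.0]]
wrist_force: [-0.1, -0.1, -1.5]
opening: 0.271
finger_force: 49.6
```

Request:
{"fn": "move_arm", "kwargs": {
  "rows": [
    [0,0,0,-0.009,0.186,0,0],
    [0,0,0,-0.019,0.372,0,0],
    [0,0,0,-0.028,0.558,0,0],
    [0,0,0,-0.038,0.744,0,0],
    [0,0,0,-0.047,0.932,0,0]
  ]
}}

```text
time: 53.13
position: [0.6249, 0.1471, 0.1025]
tool_rot: [[-1.0, 0.0, 0.0], [0.0, 1.0, -0.0], [-0.0, -0.0, -1.0]]
wrist_force: [0.4, -0.0, -1.0]
opening: 0.266
finger_force: 49.6
```

Request:
{"fn": "move_arm", "kwargs": {
  "rows": [
    [0,0,0,0,0.12,0,0],
    [0,0,0,0,0.2,0,0],
    [0,0,0,0,0.2,0,0],
    [0,0,0,0,0.2,0,0],
    [0,0,0,0,0.2,0,0]
  ]
}}

```text
time: 53.55
position: [0.6248, 0.1488, 0.1025]
tool_rot: [[-1.0, 0.0, -0.0], [0.0, 1.0, -0.0], [0.0, -0.0, -1.0]]
wrist_force: [0.1, 0.4, -0.8]
opening: 0.268
finger_force: 49.6
```

Run:
```python
from h import *
s=manip.get_state(); p=s["position"]; print(p,s["wrist_force"]); c=manip.camera("scene"); zt=p[2]-.09
np.save("scene.npy",c,allow_pickle=True)
m=np.zeros((480,640),bool); u,v=proj(c,[[p[0],p[1],zt+.06]])[0].astype(int); m[v-45:v+60,u-30:u+30]=1; P=cloud(c,m)
P=P[np.hypot(P[:,0]-p[0],P[:,1]-p[1])<.02]; P=P[(P[:,2]>zt+.004)&(P[:,2]<zt+.115)]
Rr=np.interp(P[:,2]-zt,[0,.035,.118],[.004,.013,.013])
f=lambda q:np.hypot(P[:,0]-q[0]-q[2]*(P[:,2]-zt),P[:,1]-q[1]-q[3]*(P[:,2]-zt))-Rr
print("tip",least_squares(f,[p[0],p[1],0,0],loss="soft_l1",f_scale=.001).x.round(4))
# bright bead pixels beyond tip
v,u=np.mgrid[235:265,350:390]; W=onz(c,np.c_[u.ravel(),v.ravel()],.012)[:,:2]; g=c["img"][v,u].min(-1).ravel()
k=(abs(W[:,0]-.625)<.008)&(g>110); print(W[k][W[k][:,1].argsort()][-8:].round(4),g[k][W[k][:,1].argsort()][-8:])
```

```text
[0.62483955 0.14880888 0.10245098] [ 0.1418713   0.39405354 -0.80990744]
tip [ 6.253e-01  1.506e-01  2.000e-04 -2.500e-03]
[[0.6244 0.141 ]
 [0.6201 0.1415]
 [0.6257 0.1429]
 [0.6215 0.1434]
 [0.6271 0.1447]
 [0.6228 0.1453]
 [0.6242 0.1471]
 [0.6199 0.1476]] [201 116 185 147 177 173 158 119]
```

Request:
{"fn": "move_arm", "kwargs": {
  "rows": [
    [0,0,0,0,0,-1,0],
    [0,0,0,0,0,-3,0],
    [0,0,0,0,0,-6,0],
    [0,0,0,0,0,-8.5,0],
    [0,0,0,0,0,-10,0]
  ]
}}

```text
time: 54.02
position: [0.6265, 0.1489, 0.2072]
tool_rot: [[-1.0, 0.0, 0.006], [0.0, 1.0, 0.0], [-0.006, 0.0, -1.0]]
wrist_force: [1.2, -0.3, 0.2]
opening: 0.268
finger_force: 49.6
```

Request:
{"fn": "move_arm", "kwargs": {
  "rows": [
    [0,0,0,1,-2,0,0],
    [0,0,0,2.5,-5,0,0],
    [0,0,0,4,-8.4,0,0],
    [0,0,0,5.7,-11.8,0,0],
    [0,0,0,7.4,-15.4,0,0]
  ]
}}

```text
time: 54.43
position: [0.5502, -0.0061, 0.2035]
tool_rot: [[-1.0, -0.001, 0.001], [-0.001, 1.0, -0.0], [-0.001, -0.0, -1.0]]
wrist_force: [0.5, -1.3, -0.4]
opening: 0.269
finger_force: 49.8
```

Request:
{"fn": "move_arm", "kwargs": {
  "rows": [
    [0,0,0,1.6,-3.2,0,0],
    [0,0,0,3.2,-6.4,0,0],
    [0,0,0,4.8,-9.6,0,0],
    [0,0,0,6.4,-12.8,0,0],
    [0,0,0,7.5,-15.4,0,0]
  ]
}}

```text
time: 54.85
position: [0.4746, -0.1612, 0.2036]
tool_rot: [[-1.0, 0.001, 0.001], [0.001, 1.0, -0.001], [-0.001, -0.001, -1.0]]
wrist_force: [1.0, -0.3, -0.7]
opening: 0.268
finger_force: 49.8
```

Request:
{"fn": "move_arm", "kwargs": {
  "rows": [
    [0,0,0,1.6,-3.2,0,0],
    [0,0,0,3.2,-6.4,0,0],
    [0,0,0,4.8,-9.6,0,0],
    [0,0,0,6.4,-12.8,0,0],
    [0,0,0,7.5,-15.4,0,0]
  ]
}}

```text
time: 55.27
position: [0.3995, -0.3154, 0.2037]
tool_rot: [[-1.0, 0.001, 0.001], [0.001, 1.0, -0.002], [-0.001, -0.002, -1.0]]
wrist_force: [0.1, -0.8, -1.3]
opening: 0.265
finger_force: 49.8
```

Request:
{"fn": "move_arm", "kwargs": {
  "rows": [
    [0,0,0,0,0,0,0],
    [0,0,0,0,0,0,0],
    [0,0,0,0,0,0,0],
    [0,0,0,0,0,0,0],
    [0,0,0,0,0,0,0]
  ]
}}

```text
time: 55.68
position: [0.4014, -0.3121, 0.2027]
tool_rot: [[-1.0, -0.002, 0.0], [-0.002, 1.0, 0.0], [-0.0, 0.0, -1.0]]
wrist_force: [0.4, 0.5, -0.7]
opening: 0.268
finger_force: 49.7
```

Request:
{"fn": "move_arm", "kwargs": {
  "rows": [
    [0,0,0,0,0,0,0],
    [0,0,0,0,0,0,0],
    [0,0,0,0,0,0,0],
    [0,0,0,0,0,0,0],
    [0,0,0,0,0,0,0]
  ]
}}

```text
time: 56.1
position: [0.4009, -0.313, 0.2025]
tool_rot: [[-1.0, -0.0, -0.0], [-0.0, 1.0, 0.0], [0.0, 0.0, -1.0]]
wrist_force: [0.5, 0.7, -1.4]
opening: 0.271
finger_force: 49.7
```

Run:
```python
from h import *
s=manip.get_state(); p=s["position"]; print(p,s["q"][-1]); go((.4007,-.3131,.1))
c=manip.camera("scene"); zt=p[2]-.09
def fit(R,zlo,zhi,ctr,z0):
    u,v=proj(c,[[*ctr,(zlo+zhi)/2]])[0].astype(int); m=np.zeros((480,640),bool); m[v-60:v+60,u-30:u+30]=1; P=cloud(c,m)
    P=P[(np.hypot(P[:,0]-ctr[0],P[:,1]-ctr[1])<R(1e3)+.008)&(P[:,2]>zlo)&(P[:,2]<zhi)]; r=R(P[:,2])
    f=lambda q:np.hypot(P[:,0]-q[0]-q[2]*(P[:,2]-z0),P[:,1]-q[1]-q[3]*(P[:,2]-z0))-r
    return least_squares(f,[*ctr,0,0],loss="soft_l1",f_scale=.001).x.round(4),len(P)
print("tip",fit(lambda z:np.interp(np.asarray(z)-zt,[0,.035,.118],[.004,.013,.013]),zt+.004,zt+.115,p[:2],zt))
print("stand",fit(lambda z:0*np.asarray(z)+.024,.035,.066,[.401,-.312],.07))
```

```text
[ 0.40092029 -0.31296883  0.20249236] -141.6232654189485
turn [ 0.   -0.    0.01] shift cm [ 2.000e-02 -1.000e-02  1.025e+01] pos [ 0.4009 -0.313   0.2025]
tip (array([ 0.4008, -0.3103, -0.0025, -0.0008]), 523)
stand (array([ 0.4055, -0.309 ,  0.1575,  0.0763]), 354)
```

Request:
{"fn": "move_arm", "kwargs": {
  "rows": [
    [0,0,0,0.02,-0.01,1,0],
    [0,0,0,0.02,-0.01,2,0],
    [0,0,0,0.02,-0.01,3,0],
    [0,0,0,0.02,-0.01,4,0],
    [0,0,0,0.02,-0.01,4.5,0]
  ]
}}

```text
time: 56.57
position: [0.3997, -0.3121, 0.1549]
tool_rot: [[-1.0, 0.0, -0.002], [0.0, 1.0, 0.003], [0.002, 0.003, -1.0]]
wrist_force: [0.2, 0.5, -1.3]
opening: 0.266
finger_force: 49.7
```

Request:
{"fn": "move_arm", "kwargs": {
  "rows": [
    [0,0,0,0,0,0.6,0],
    [0,0,0,0,0,1.2,0],
    [0,0,0,0,0,1.8,0],
    [0,0,0,0,0,2.4,0],
    [0,0,0,0,0,3,0]
  ]
}}

```text
time: 56.98
position: [0.4008, -0.3133, 0.1271]
tool_rot: [[-1.0, 0.0, 0.0], [0.0, 1.0, -0.0], [-0.0, -0.0, -1.0]]
wrist_force: [-0.7, -0.7, -1.2]
opening: 0.265
finger_force: 49.7
```

Request:
{"fn": "move_arm", "kwargs": {
  "rows": [
    [0,0,0,0,0,0.6,0],
    [0,0,0,0,0,1.2,0],
    [0,0,0,0,0,1.7,0],
    [0,0,0,0,0,2.1,0],
    [0,0,0,0,0,2.4,0]
  ]
}}

```text
time: 57.4
position: [0.4005, -0.313, 0.1029]
tool_rot: [[-1.0, 0.0, -0.0], [0.0, 1.0, 0.0], [0.0, 0.0, -1.0]]
wrist_force: [0.3, 0.9, -0.8]
opening: 0.27
finger_force: 49.7
```

Request:
{"fn": "move_arm", "kwargs": {
  "rows": [
    [0,0,0,0,0,0.1,0],
    [0,0,0,0,0,0.2,0],
    [0,0,0,0,0,0.3,0],
    [0,0,0,0,0,0.3,0],
    [0,0,0,0,0,0.3,0]
  ]
}}

```text
time: 57.82
position: [0.4008, -0.3133, 0.1007]
tool_rot: [[-1.0, 0.0, 0.0], [0.0, 1.0, -0.0], [-0.0, -0.0, -1.0]]
wrist_force: [0.2, 0.6, -0.2]
opening: 0.267
finger_force: 49.7
```

Request:
{"fn": "move_arm", "kwargs": {
  "rows": [
    [0,0,0,0,0,0.06,0],
    [0,0,0,0,0,0.06,0],
    [0,0,0,0,0,0.06,0],
    [0,0,0,0,0,0.06,0],
    [0,0,0,0,0,0.06,0]
  ]
}}

```text
time: 58.23
position: [0.4008, -0.3134, 0.1001]
tool_rot: [[-1.0, 0.0, 0.0], [0.0, 1.0, -0.0], [-0.0, -0.0, -1.0]]
wrist_force: [-0.0, -0.6, 0.4]
opening: 0.266
finger_force: 49.7
```

Request:
{"fn": "move_arm", "kwargs": {
  "rows": [
    [0,0,0,0,0,0,0.4],
    [0,0,0,0,0,0,0.6],
    [0,0,0,0,0,0,0.8],
    [0,0,0,0,0,0,1],
    [0,0,0,0,0,0,1]
  ]
}}

```text
time: 58.65
position: [0.4007, -0.3132, 0.0999]
tool_rot: [[-1.0, 0.0, 0.0], [0.0, 1.0, -0.0], [-0.0, -0.0, -1.0]]
wrist_force: [0.5, 0.3, 0.4]
opening: 0.942
finger_force: 0.0
```

Request:
{"fn": "move_arm", "kwargs": {
  "rows": [
    [0,0,0,0,0,0,1],
    [0,0,0,0,0,0,1],
    [0,0,0,0,0,-1,1],
    [0,0,0,0,0,-3,1],
    [0,0,0,0,0,-6,1]
  ]
}}

```text
time: 59.07
position: [0.3993, -0.3115, 0.1586]
tool_rot: [[-1.0, 0.0, -0.004], [0.0, 1.0, 0.004], [0.004, 0.004, -1.0]]
wrist_force: [0.1, -0.7, -0.4]
opening: 1.002
finger_force: 0.0
```

Request:
{"fn": "move_arm", "kwargs": {
  "rows": [
    [0,0,0,0,0,-3,1],
    [0,0,0,0,0,-6,1],
    [0,0,0,0,0,-8,1],
    [0,0,0,0,0,-9,1],
    [0,0,0,0,0,-9,1]
  ]
}}

```text
time: 59.48
position: [0.4016, -0.3144, 0.2532]
tool_rot: [[-1.0, 0.0, 0.004], [0.0, 1.0, -0.004], [-0.004, -0.004, -1.0]]
wrist_force: [0.7, 0.1, -0.6]
opening: 1.002
finger_force: 0.0
```

Request:
{"fn": "move_arm", "kwargs": {
  "rows": [
    [0,0,0,0,3,0,1],
    [0,0,0,0,6,0,1],
    [0,0,0,0,9,0,1],
    [0,0,0,0,12,0,1],
    [0,0,0,0,12,0,1]
  ]
}}

```text
time: 59.9
position: [0.3999, -0.1885, 0.248]
tool_rot: [[-1.0, -0.004, -0.002], [-0.004, 1.0, 0.004], [0.002, 0.004, -1.0]]
wrist_force: [0.2, -0.6, -0.2]
opening: 0.998
finger_force: 0.0
```

Request:
{"fn": "move_arm", "kwargs": {
  "rows": [
    [0,0,0,0,0,0,1],
    [0,0,0,0,0,0,1],
    [0,0,0,0,0,0,1],
    [0,0,0,0,0,0,1],
    [0,0,0,0,0,0,1]
  ]
}}

```text
time: 60.32
position: [0.4005, -0.1939, 0.2496]
tool_rot: [[-1.0, 0.001, -0.001], [0.001, 1.0, 0.0], [0.001, 0.0, -1.0]]
wrist_force: [-0.2, -0.8, 0.5]
opening: 1.003
finger_force: 0.0
```

Run:
```python
from fit import *
c=manip.camera("scene"); d=manip.camera("top")
for k,m0 in ((c,np.s_[190:260,115:165]),(d,np.s_[295:345,425:475])):
    m=np.zeros((480,640),bool); m[m0]=1; P=cloud(k,m); print("probe",axisfit(P)); q=P[np.hypot(P[:,0]-.401,P[:,1]+.312)<.02]; print("top z",np.percentile(q[:,2],[90,95,99]))
    print("stack",rimR(k,proj(k,[[.597,-.303,.176]])[0],.176))
    e=manip.trace(k,"ref_top")[0]; P=cloud(k,e["pixels"]); print("ref",P.mean(0))
```

```text
probe (array([ 0.4007, -0.3105, -0.0044, -0.0036]), 458, np.float64(0.001051873139235316))
top z [0.1769 0.1802 0.1818]
stack (array([ 0.6001, -0.2981]), 242, np.float64(0.89))
ref [0.628  0.2926 0.016 ]
probe (array([ 0.402, -0.311,  0.   ,  0.   ]), 0, np.float64(nan))
  return _methods._mean(a, axis=axis, dtype=dtype,
  ret = ret.dtype.type(ret / rcount)
Traceback (most recent call last):
IndexError: index -1 is out of bounds for axis 0 with size 0
```

```bash
python3 - <<'E' 2>/dev/null
from h import *
c=manip.camera("scene"); a=cv2.imread("pics/r_scene.png").astype(int)
x=np.abs(c["img"].astype(int)-a).max(2)[230:340,150:220]; print("diff px",(x>40).sum(),np.argwhere(x>40).min(0) if (x>40).any() else "")
for z in (.176,.142,.108): print(z,rimR(c,proj(c,[[.597,-.303,z]])[0],z), rimR(c,proj(c,[[.597,-.303,z]])[0],z,win=18))
e=[e for e in manip.trace(c,"ref_top")]; print([(t["at"],t["score"]) for t in e])
print([ (t["at"],t["score"]) for t in manip.spot_in(c,"cup1")])
m=np.zeros((480,640),bool); m[230:340,150:220]=1; P=cloud(c,m); P=P[np.hypot(P[:,0]-.597,P[:,1]+.303)<.05]; print(np.percentile(P[:,2],[95,99,100]))
Q=P[(P[:,2]>.045)&(P[:,2]<.172)]
for z0 in (.15,.12,.09,.06):
    q=Q[abs(Q[:,2]-z0)<.012]; q=q[(q[:,:2]-[.597,-.303])@[.82,-.57]>0]
    s=least_squares(lambda p:np.hypot(q[:,0]-p[0],q[:,1]-p[1])-.032,[.597,-.303],loss="soft_l1",f_scale=.001); print(z0,s.x.round(4))
E
```

```text
diff px 458 [ 6 10]
0.176 (array([ 0.6003, -0.2983]), 245, np.float64(0.94)) (array([ 0.6003, -0.2984]), 207, np.float64(0.93))
0.142 (array([ 0.6012, -0.2997]), 196, np.float64(0.74)) (array([ 0.601, -0.3  ]), 187, np.float64(0.73))
0.108 (array([ 0.5982, -0.3017]), 116, np.float64(0.98)) (array([ 0.5982, -0.3017]), 114, np.float64(0.98))
[([380.4, 180.7], 0.77)]
[([183.1, 289.6], 0.91), ([187.5, 302.0], 0.61), ([183.2, 265.4], 0.56)]
[0.1745841  0.17719136 0.17929389]
0.15 [ 0.5984 -0.2978]
0.12 [ 0.5967 -0.2998]
0.09 [ 0.5955 -0.3013]
0.06 [ 0.596  -0.3013]
```

```bash
python3 - <<'E' 2>/dev/null
from h import *
old=None
for name,c in (("now",manip.camera("scene")),("old",np.load("scene.npy",allow_pickle=True).item())):
    ctr=rimR(c,proj(c,[[.598,-.301,.176]])[0],.176)[0]
    m=np.zeros((480,640),bool); m[225:300,145:225]=1; P=cloud(c,m); r=np.hypot(P[:,0]-ctr[0],P[:,1]-ctr[1])
    k=(r<.0335)&(r>.0275)&(P[:,2]>.170); q=P[k]-[*ctr,0]; 
    for _ in range(4):
        A=np.c_[q[:,:2],np.ones(len(q))]; w,*_=np.linalg.lstsq(A,q[:,2],rcond=None); res=q[:,2]-A@w; q=q[(abs(res)<2.0*res.std()+.0003)]
    fl=P[(r<.02)&(P[:,2]>.12)&(P[:,2]<.165)]
    A=np.c_[fl[:,:2]-ctr,np.ones(len(fl))]; wf,*_=np.linalg.lstsq(A,fl[:,2],rcond=None)
    print(name,ctr,"rim plane",w.round(4),len(q),"floor plane",wf.round(4),len(fl))
E
```

```text
now [ 0.6003 -0.2979] rim plane [-0.0061 -0.0039  0.1744] 284 floor plane [ 0.2338 -0.0829  0.1498] 27
old [ 0.6003 -0.2983] rim plane [-0.0006 -0.001   0.1746] 278 floor plane [ 0.2461 -0.0903  0.1497] 27
```

```bash
python3 -c "
from station import manip
print(manip.finish_job())"
```

```text
the job is handed in; nothing more can be done
None
```

I handed the job in at about 60 s, with no verdict returned: the three cups are nested on the base cup, the block was touched for over a second, the whole weld was traced at about 2.2 cm/s and the probe is back in its stand. On the first grasp the fingers pressed on one cup's rim with about 10 N. The top of the stack later shifted about 6 mm, probably the knock, but still measured level and fully nested.

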